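Make the three-spindle bench mill ready

TASK

Make the bench mill ready for its run: first lift the guard off its spindles and hang it over the bar of the rail stand, draped along the bar near its middle. Then seat every mill cup from the rack in a spindle of its own, fully home with its drive slot over the dogs, and set a lid on every cup so that it lies flat and centred on the rim (any lid not needed stays unused). Leave the other things on the bench where they are.

Things in the scene. Friction and masses are not known exactly. Their poses are not given: they have to be found in the camera images.
- mill: bench mill, fixed to the table (its place and yaw vary): a cream deck 115 (x) x 250 (y) mm, top at 50 mm, carrying three upright steel spindles in a row along its own y axis at -78, 0 and +78 mm; behind them (its +x side, from 57 to 138 mm) a black console 75 mm high. Origin: on the table under the middle spindle
- guard: spindle guard: rigid aluminium channel, open downwards, 64 wide (x) x 190 long (y) mm, 58 mm high, walls 3 mm, 58 mm clear inside; on its top a black grip rib 12 mm wide (x), 70 mm long (y), from 58 to 84 mm above the origin; 0.2 to 0.3 kg. Origin: centre of its open underside. At the start it stands on the mill's deck, straddling the row of spindles (7 mm of play each side)
- guard_top (a point): on the guard: centre of the underside of its top sheet, 55 mm above the guard's origin; axes as the guard
- rail_mid (a point): middle of the horizontal bar of the fixed rail stand: bar 14 mm in diameter and 270 mm long between two posts, along this point's y axis, its centre line 170 mm above the table; x is level and across the bar, z up. Place and yaw of the stand vary
- rail: the fixed rail stand: two thin steel posts on round feet 70 mm across, 270 mm apart, with the bar between their tops. Origin: on the table under the middle of the bar; y axis along the bar
- rack: fixed white storage rack: two level runners along its x axis, 330 mm long, tops at 50 mm, 32 mm apart; the cups hang between them, standing on their drive rings, with about 95 to 125 mm between centres. Origin: on the table under its middle
- nose1 (a point): spindle 1: centre of its flat upper face, 86 mm above the table, 44 mm across, steel. Tapered bore 28 mm wide at the mouth, 36 mm deep, 16 mm below. Two dogs stand 8 mm up from the face on this point's x axis, either side of the bore, 15 to 22 mm from centre, each 9 mm wide. z up. Stiff to turn (0.25 N m); x starts within 0.7 rad of the mill's x axis
- nose2 (a point): spindle 2: centre of its flat upper face, 86 mm above the table, 44 mm across, steel. Tapered bore 28 mm wide at the mouth, 36 mm deep, 16 mm below. Two dogs stand 8 mm up from the face on this point's x axis, either side of the bore, 15 to 22 mm from centre, each 9 mm wide. z up. Stiff to turn (0.25 N m); x starts within 0.7 rad of the mill's x axis
- nose3 (a point): spindle 3: centre of its flat upper face, 86 mm above the table, 44 mm across, steel. Tapered bore 28 mm wide at the mouth, 36 mm deep, 16 mm below. Two dogs stand 8 mm up from the face on this point's x axis, either side of the bore, 15 to 22 mm from centre, each 9 mm wide. z up. Stiff to turn (0.25 N m); x starts within 0.7 rad of the mill's x axis
- cup1: steel mill cup 1, may be absent; all alike: cylinder 56 mm across, 70 mm high, open on top, 0.25 to 0.45 kg. Origin: centre of its underside. Below it a tapered shank 32 mm long, 26 mm wide at the top, 16 at the tip. A drive slot 12 mm wide, 9 mm deep runs across the underside along the cup's x axis (either way round is the same). Starts upright in the rack, any yaw, origin at 50 mm
- cup1_rim (a point): centre of the mouth of cup 1 (49 mm clear inside), 70 mm above the cup's origin. When the cup is seated its underside rests on the spindle face (156 mm from table to rim) with the dogs in the slot; with the dogs outside the slot it stays 8 mm too high
- cup2: steel mill cup 2, may be absent; all alike: cylinder 56 mm across, 70 mm high, open on top, 0.25 to 0.45 kg. Origin: centre of its underside. Below it a tapered shank 32 mm long, 26 mm wide at the top, 16 at the tip. A drive slot 12 mm wide, 9 mm deep runs across the underside along the cup's x axis (either way round is the same). Starts upright in the rack, any yaw, origin at 50 mm
- cup2_rim (a point): centre of the mouth of cup 2 (49 mm clear inside), 70 mm above the cup's origin. When the cup is seated its underside rests on the spindle face (156 mm from table to rim) with the dogs in the slot; with the dogs outside the slot it stays 8 mm too high
- cup3: steel mill cup 3, may be absent; all alike: cylinder 56 mm across, 70 mm high, open on top, 0.25 to 0.45 kg. Origin: centre of its underside. Below it a tapered shank 32 mm long, 26 mm wide at the top, 16 at the tip. A drive slot 12 mm wide, 9 mm deep runs across the underside along the cup's x axis (either way round is the same). Starts upright in the rack, any yaw, origin at 50 mm
- cup3_rim (a point): centre of the mouth of cup 3 (49 mm clear inside), 70 mm above the cup's origin. When the cup is seated its underside rests on the spindle face (156 mm from table to rim) with the dogs in the slot; with the dogs outside the slot it stays 8 mm too high
- lid1: white lid 1, loose; all alike, any fits any cup: plug 42 mm across, 9 mm deep, under a disc 62 mm across, 5 mm thick, with a black knob 20 mm across from 14 to 40 mm above the origin; 0.09 kg. Origin: centre of the plug's underside. Starts on the table before the mill, knob up. Seated on a cup, the disc lies on the rim, origin 9 mm below the rim point
- lid2: white lid 2, loose; all alike, any fits any cup: plug 42 mm across, 9 mm deep, under a disc 62 mm across, 5 mm thick, with a black knob 20 mm across from 14 to 40 mm above the origin; 0.09 kg. Origin: centre of the plug's underside. Starts on the table before the mill, knob up. Seated on a cup, the disc lies on the rim, origin 9 mm below the rim point
- lid3: white lid 3, loose; all alike, any fits any cup: plug 42 mm across, 9 mm deep, under a disc 62 mm across, 5 mm thick, with a black knob 20 mm across from 14 to 40 mm above the origin; 0.09 kg. Origin: centre of the plug's underside. Starts on the table before the mill, knob up. Seated on a cup, the disc lies on the rim, origin 9 mm below the rim point
- dishes: stack of three clear culture dishes, 90 mm across, 45 mm high; origin under its centre; a bystander
- slidebox: closed grey slide box, 85 x 110 x 32 mm; origin under its centre; a bystander
- reagent: amber bottle, 68 mm across, 150 mm high; origin under its centre; a bystander
- jar: white jar, 66 mm across, 100 mm high; origin under its centre; a bystander
- beaker: glass beaker, 72 mm across the rim, 90 mm high; origin under its centre; a bystander
Things that resemble listed ones, but are neither listed nor needed, are in the scene too. What is shaped like the cup1 but red or yellow is not meant.

How it is judged (in metres and radians):
On the way, in this order (a step that is already met when the one before it is completed fails the run):
1. the guard hangs over the bar of the rail stand (x of guard_top in the frame of rail_mid between -0.04 and 0.04 m and y of guard_top in the frame of rail_mid between -0.045 and 0.045 m and z of guard_top in the frame of rail_mid between -0.012 and 0.022 m and angle between guard's own z axis and vertical below 0.5 rad and angle between the y axis of guard and the y axis of rail_mid, either way round below 0.3 rad and contact force between guard and rail above 0.5 N and linear speed of guard below 0.05 m/s), for 0.3 s.
2. every cup present is seated in a spindle, dogs in its slot (((horizontal distance between cup1 and nose1 below 0.003 m and z of cup1 in the frame of nose1 between -0.004 and 0.003 m and angle between the x axis of cup1 and the x axis of nose1, either way round below 0.3 rad and angle between cup1's own z axis and vertical below 0.05 rad) or (horizontal distance between cup1 and nose2 below 0.003 m and z of cup1 in the frame of nose2 between -0.004 and 0.003 m and angle between the x axis of cup1 and the x axis of nose2, either way round below 0.3 rad and angle between cup1's own z axis and vertical below 0.05 rad) or (horizontal distance between cup1 and nose3 below 0.003 m and z of cup1 in the frame of nose3 between -0.004 and 0.003 m and angle between the x axis of cup1 and the x axis of nose3, either way round below 0.3 rad and angle between cup1's own z axis and vertical below 0.05 rad)) and ((horizontal distance between cup2 and nose1 below 0.003 m and z of cup2 in the frame of nose1 between -0.004 and 0.003 m and angle between the x axis of cup2 and the x axis of nose1, either way round below 0.3 rad and angle between cup2's own z axis and vertical below 0.05 rad) or (horizontal distance between cup2 and nose2 below 0.003 m and z of cup2 in the frame of nose2 between -0.004 and 0.003 m and angle between the x axis of cup2 and the x axis of nose2, either way round below 0.3 rad and angle between cup2's own z axis and vertical below 0.05 rad) or (horizontal distance between cup2 and nose3 below 0.003 m and z of cup2 in the frame of nose3 between -0.004 and 0.003 m and angle between the x axis of cup2 and the x axis of nose3, either way round below 0.3 rad and angle between cup2's own z axis and vertical below 0.05 rad)) and ((horizontal distance between cup3 and nose1 below 0.003 m and z of cup3 in the frame of nose1 between -0.004 and 0.003 m and angle between the x axis of cup3 and the x axis of nose1, either way round below 0.3 rad and angle between cup3's own z axis and vertical below 0.05 rad) or (horizontal distance between cup3 and nose2 below 0.003 m and z of cup3 in the frame of nose2 between -0.004 and 0.003 m and angle between the x axis of cup3 and the x axis of nose2, either way round below 0.3 rad and angle between cup3's own z axis and vertical below 0.05 rad) or (horizontal distance between cup3 and nose3 below 0.003 m and z of cup3 in the frame of nose3 between -0.004 and 0.003 m and angle between the x axis of cup3 and the x axis of nose3, either way round below 0.3 rad and angle between cup3's own z axis and vertical below 0.05 rad))), for 0.3 s.
At the end, for the whole second after the job is handed in: Guard straddles the bar, within 40 mm across and 45 mm along of its middle, tilt under 0.5 rad. Each cup present is home in a spindle: 3 mm off axis, 3 mm in height, upright to 0.05 rad. Each carries a lid within 5.5 mm of centre, 3 mm of seated height, level to 0.06 rad. All at rest (all of step 1 and all of step 2 and ((horizontal distance between lid1 and cup1_rim below 0.0055 m and z of lid1 in the frame of cup1_rim between -0.012 and -0.006 m and angle between lid1's own z axis and vertical below 0.06 rad) or (horizontal distance between lid2 and cup1_rim below 0.0055 m and z of lid2 in the frame of cup1_rim between -0.012 and -0.006 m and angle between lid2's own z axis and vertical below 0.06 rad) or (horizontal distance between lid3 and cup1_rim below 0.0055 m and z of lid3 in the frame of cup1_rim between -0.012 and -0.006 m and angle between lid3's own z axis and vertical below 0.06 rad)) and ((horizontal distance between lid1 and cup2_rim below 0.0055 m and z of lid1 in the frame of cup2_rim between -0.012 and -0.006 m and angle between lid1's own z axis and vertical below 0.06 rad) or (horizontal distance between lid2 and cup2_rim below 0.0055 m and z of lid2 in the frame of cup2_rim between -0.012 and -0.006 m and angle between lid2's own z axis and vertical below 0.06 rad) or (horizontal distance between lid3 and cup2_rim below 0.0055 m and z of lid3 in the frame of cup2_rim between -0.012 and -0.006 m and angle between lid3's own z axis and vertical below 0.06 rad)) and ((horizontal distance between lid1 and cup3_rim below 0.0055 m and z of lid1 in the frame of cup3_rim between -0.012 and -0.006 m and angle between lid1's own z axis and vertical below 0.06 rad) or (horizontal distance between lid2 and cup3_rim below 0.0055 m and z of lid2 in the frame of cup3_rim between -0.012 and -0.006 m and angle between lid2's own z axis and vertical below 0.06 rad) or (horizontal distance between lid3 and cup3_rim below 0.0055 m and z of lid3 in the frame of cup3_rim between -0.012 and -0.006 m and angle between lid3's own z axis and vertical below 0.06 rad)) and linear speed of each of cup1, cup2, cup3 below 0.02 m/s); the robot touches nothing.
It fails at once if the dishes is shifted by more than 50 mm (distance of dishes from where it was at the start of the episode above 0.05 m).
It fails at once if the slidebox is shifted by more than 50 mm (distance of slidebox from where it was at the start of the episode above 0.05 m).
It fails at once if the reagent is shifted by more than 50 mm (distance of reagent from where it was at the start of the episode above 0.05 m).
It fails at once if the jar is shifted by more than 50 mm (distance of jar from where it was at the start of the episode above 0.05 m).
It fails at once if the beaker is shifted by more than 50 mm (distance of beaker from where it was at the start of the episode above 0.05 m).
Of cup1, cup2, cup3 only 2 to 3 are there at a start; the rules pass over those that are not, and their reading is None.
At some moment in a run one of lid1, lid2, lid3 may be knocked a few centimetres aside while the robot is not near it.
It also fails if it takes over 210 s, if anything falls off the work surface, if the arm or the gripper's body presses on something with over 40 N, if the wrist force passes 120 N, or if a joint passes its speed limit or range.

ROBOT

A 6-joint arm with a two-finger parallel gripper is mounted at the origin on the work surface. World frame = base frame: x ahead of the robot, y to its left, z up, the work surface at z = 0. Lengths are in mm, angles in rad, forces in N, time in s.
With the tool pointing down it reaches from about 350 to 875 mm from the base axis. Payload 4.2 kg.
Tool frame: the origin (TCP) lies at the very end of the fingers, on their centre line; the grasp point (between the pads) lies 19 mm behind it (arm.grip_point_offset is the distance from the TCP to the grasp point, in mm); z points along the fingers, y is the direction in which the jaws open and shut (so a half turn about z gives the same grasp; the last joint's range is limited). The gripper opens to 85 mm and grips with 20 to 120 N. Pads are 22 mm wide; open, the fingers measure 114 mm over their backs; the gripper's body (76 mm by 85 mm) begins 54 mm behind the grasp point. The pads swing forward as they close: fully open they stand 13 mm farther back than shut.
Start: joints at [1.366, 0.385, 0.008, 0, -1.194, -0.259], TCP at [279.56, 558.968, 231.312] pointing down, gripper open.
Joint ranges: [-3.14, 3.14], [-1.21, 2.06], [-1.07, 1.41], [-3.16, 2.05], [-2.99, -0.16], [-3.1, 3.1]. Speed limits (rad/s): [2.79, 2.79, 3.14, 3.14, 3.14, 3.14].

INTERFACE

Orientations are given as a unit quaternion [x, y, z, w].
In Python, from bench import arm gives the robot as it stands.
- The arm moves only by the tool drive_tool, never from a script. Its argument "steps" is a list of rows, each a list of 5 numbers: the shift along the tool's x, y, z in m, then the turn about the tool's z in degrees, then the finger opening in m, from 0 to 0.0854. A call has 1 to 20 rows; each row shifts and turns the commanded pose from where the row before left it, along the tool's axes as they then stand; what a row does not reach is not made up. A row lasts 1/10 s, in which the tool goes at most 50 mm and 8.59 degrees, less where a joint would pass 70% of its speed; a pose out of reach is approached as far as the arm can. A call is refused whole if a number of a shift passes 0.05 or a number of a turn 8.59, either way. A call with a gripper value outside its range is refused whole. The fingers move at their own pace and stop on an object; the grip force is fixed at half the most. Time passes only in rows, so rows that do not move let the fingers close. It gives the time, the measured TCP pose, the force and the opening at its end, in the units of the state.
- arm.read_state(): the state, without advancing time (a new reading comes with each control period).
- arm.get_image(name): name is "side" or "top"; returns (picture, depth): 384x512x3 uint8, blue, green, red; 384x512 float32, mm along the optical axis (not along the pixel's ray), 0 where there is no reading.
- arm.camera_params(name): a dict with "K" (3x3 intrinsics, pixels), "world_to_cam" (4x4, takes a point from world to camera coordinates). Camera axes: x right, y up, looking along -z (the intrinsics and any distortion apply to the point x, -y, -z); pixel columns grow to the right and rows downward; lengths in mm; the calibration is good to about 2 mm. A picture is of the moment at which its call begins. camera_params takes no time and is no camera call.
- arm.job_done(): hands the job in, once; it reports no verdict.
The state is a dict: "clock": time; "joints": joint angles; "joint_vel": joint speeds; "joint_efforts": joint torques, N m; "position": TCP position; "ee_rot": TCP orientation; "contact_force": force on the tool from outside, world axes, zero at the start; "wrist_torque": the same for the moment, N m; "gripper_width": finger opening in mm.
Only numpy, scipy, OpenCV 4.12 (cv2) and the standard library are available. Lean on these libraries where they do the work, as an engineer would, in place of code of your own. Each camera call takes 0.05 s, during which the arm holds its last target.

## Working session

There is one attempt and no reset: what is moved stays moved. The work goes in short steps, Python scripts to look and compute and a tool call to move; the robot and the scene stay as the last step left them, time stands still between calls to the robot, and variables do not carry over. Pictures are saved under pics/ and viewed, and the job is handed in when it is done.

Besides the shell and the picture viewer there is one more tool, called by a JSON object that holds its "method" and its "body". drive_tool: Moves the arm, as the interface text tells. Its arguments: {"type":"object","properties":{"steps":{"type":"array"}},"required":["steps"]}

```bash
ls; mkdir -p pics; python3 - <<'E'
from bench import arm
import cv2,numpy as np
for n in("side","top"):
    p,d=arm.get_image(n); cv2.imwrite(f"pics/{n}0.png",p); np.savez(f"{n}0.npz",p=p,d=d)
    c=arm.camera_params(n); print(n,c)
print(arm.read_state(), arm.grip_point_offset)
E
```

```text
pics
side {'K': array([[355.97400049,   0.        , 255.45013313],
       [  0.        , 355.97400049, 189.5132052 ],
       [  0.        ,   0.        ,   1.        ]]), 'world_to_cam': array([[-9.91589943e-01, -1.29408695e-01,  1.66565979e-03,
         5.21227632e+02],
       [ 9.83476715e-02, -7.45095070e-01,  6.59667396e-01,
        -1.38885718e+02],
       [-8.41256218e-02,  6.54283369e-01,  7.51555822e-01,
        -1.16101518e+03],
       [ 0.00000000e+00,  0.00000000e+00,  0.00000000e+00,
         1.00000000e+00]])}
top {'K': array([[460.02332609,   0.        , 254.15094765],
       [  0.        , 460.02332609, 194.2449701 ],
       [  0.        ,   0.        ,   1.        ]]), 'world_to_cam': array([[ 1.94896188e-03, -9.99886997e-01, -1.49062097e-02,
        -1.02294485e+00],
       [ 9.85123148e-01, -6.41717643e-04,  1.71848689e-01,
        -5.22139955e+02],
       [-1.71838835e-01, -1.50193787e-02,  9.85010575e-01,
        -1.54084215e+03],
       [ 0.00000000e+00,  0.00000000e+00,  0.00000000e+00,
         1.00000000e+00]])}
{'clock': 0.1, 'joints': array([ 1.36560642e+00,  3.85517050e-01,  6.75404018e-03, -4.68047385e-04,
       -1.19401938e+00, -2.58613239e-01]), 'joint_vel': array([ 2.76875915e-04, -2.49668982e-03,  3.98043622e-03,  4.40710810e-03,
        3.35737019e-05, -9.28225353e-04]), 'joint_efforts': array([ 1.50840236e-06, -3.93323386e+01,  1.88929617e+01,  4.19792444e+00,
       -2.58421234e-03,  8.36794271e-06]), 'position': array([279.32849336, 558.5113442 , 230.30020119]), 'ee_rot': array([ 9.73210774e-01, -2.29912495e-01, -1.90922534e-04,  9.98488954e-04]), 'contact_force': array([-0.4344414 ,  0.04662837, -0.12069439]), 'wrist_torque': array([0.01839473, 0.01617391, 0.01136119]), 'gripper_width': 85.4273224395534} 18.700000000000003
```

View pics/side0.png

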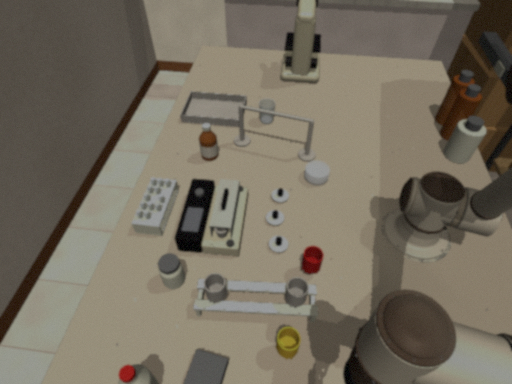

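View pics/top0.png

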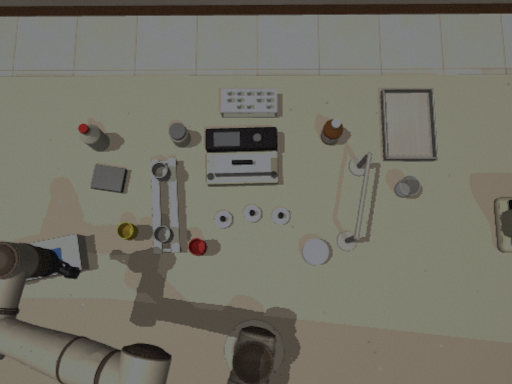

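The side view shows the mill at (212,217) with the guard on its deck, the rail at (275,130), two steel cups in the rack at (215,288) and (296,292), three lids near (278,217), and red and yellow decoys. The rack's middle slot is empty. Next I'll measure positions.

```bash
cat > h.py <<'E'
import cv2,numpy as np
from scipy.spatial.transform import Rotation as R
def cam(n):
    from bench import arm
    c=arm.camera_params(n); return np.array(c["K"]),np.array(c["world_to_cam"])
def w2p(n,P):
    K,W=cam(n); P=np.atleast_2d(P); c=P@W[:3,:3].T+W[:3,3]
    c=c*[1,-1,-1]; q=c@K.T; return q[:,:2]/q[:,2:]
def ray(n,uv):
    K,W=cam(n); uv=np.atleast_2d(np.asarray(uv,float))
    d=np.c_[(uv-K[[0,1],[2,2]])/K[[0,1],[0,1]],np.ones(len(uv))]*[1,-1,-1]
    Rt=W[:3,:3].T; return -Rt@W[:3,3], d@Rt.T
def p2z(n,uv,z):
    o,d=ray(n,uv); t=(z-o[2])/d[:,2]; return o+d*t[:,None]
def cloud(n,d):
    h,w=d.shape; v,u=np.mgrid[:h,:w]; uv=np.c_[u.ravel(),v.ravel()]
    o,dd=ray(n,uv); P=o+dd*d.reshape(-1,1); P[d.ravel()==0]=np.nan; return P.reshape(h,w,3)
def look(name,n,box=None,s=4):
    from bench import arm
    p,d=arm.get_image(n); np.savez(f"{name}.npz",p=p,d=d)
    if box: 
        x0,y0,x1,y1=box; q=cv2.resize(p[y0:y1,x0:x1],None,fx=s,fy=s,interpolation=cv2.INTER_CUBIC)
    else: q=p
    cv2.imwrite(f"pics/{name}.png",q); return p,d
def crop(src,name,box,s=4):
    p=np.load(src)["p"]; x0,y0,x1,y1=box
    cv2.imwrite(f"pics/{name}.png",cv2.resize(p[y0:y1,x0:x1],None,fx=s,fy=s,interpolation=cv2.INTER_CUBIC))
E
python3 - <<'E'
from h import *
crop("top0.npz","t_mill",(140,80,300,260),4)
crop("top0.npz","t_rail",(300,140,400,260),5)
crop("side0.npz","s_mill",(130,170,330,320),4)
d=np.load("top0.npz")["d"];P=cloud("top",d)
ds=np.load("side0.npz")["d"];Q=cloud("side",ds)
for u,v in [(242,168),(242,162),(220,168),(265,168),(160,172),(164,234),(223,219),(252,213),(281,215),(360,200),(240,140)]: print("t",u,v,P[v,u].round(1))
for u,v in [(229,200),(222,215),(215,288),(296,292),(280,195),(275,217),(278,244),(275,116)]: print("s",u,v,Q[v,u].round(1))
print(cv2.__version__)
E
```

```text
t 242 168 [599.6  39.  111. ]
t 242 162 [615.2  38.3 131. ]
t 220 168 [598.5 112.1 116.3]
t 265 168 [600.  -37.7 108.7]
t 160 172 [598.  324.8  59. ]
t 164 234 [383.3 302.4  63. ]
t 223 219 [436.5 105.8  43.5]
t 252 213 [458.4   6.8  34.7]
t 281 215 [451.1 -93.   36.9]
t 360 200 [ 481.4 -336.1  171.9]
t 240 140 [709.7  48.5  66.7]
s 229 200 [604.1  34.9 110.5]
s 222 215 [615.7  91.1 105.1]
s 215 288 [596.1 306.4  64.1]
s 296 292 [378.1 288.5  62.2]
s 280 195 [450.4 -82.8  21. ]
s 275 217 [458.7  17.1  24.6]
s 278 244 [439.7 118.7  23.1]
s 275 116 [ 511.4 -557.5   -3.5]
4.12.0
```

View pics/t_mill.png

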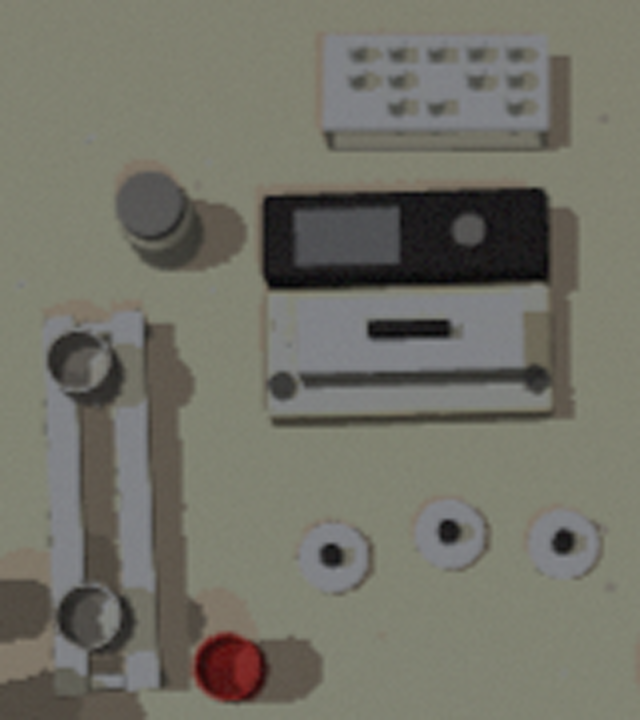

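View pics/t_rail.png

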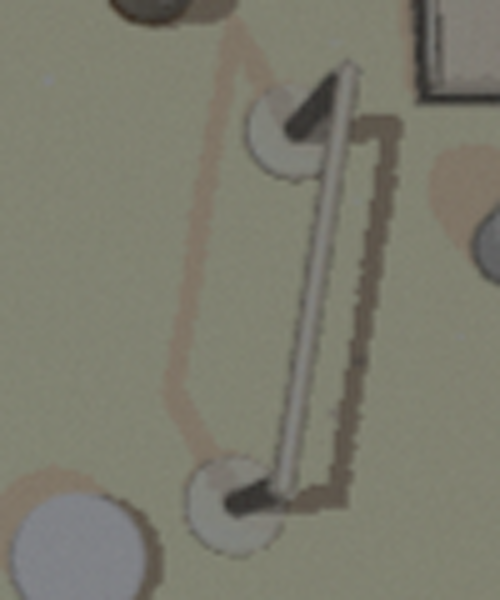

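View pics/s_mill.png

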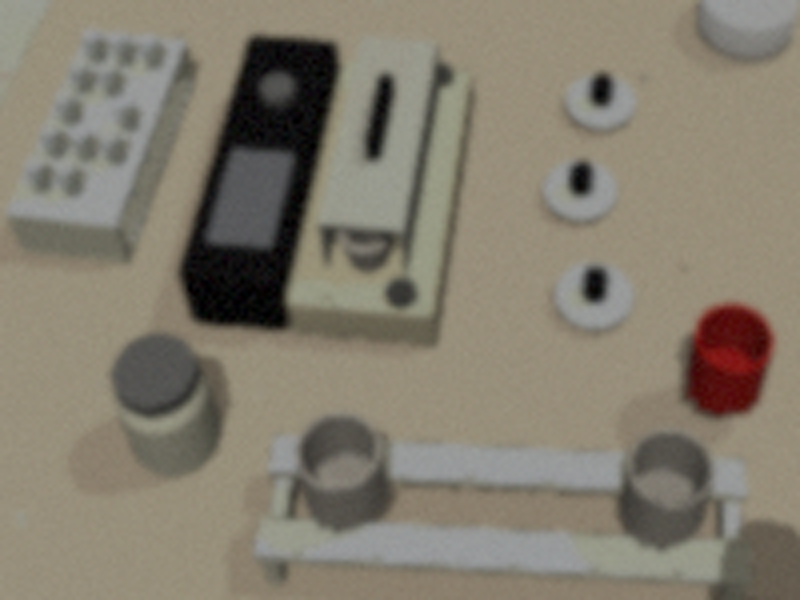

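```bash
python3 - <<'E'
from h import *
for n in("top","side"): print(n,ray(n,[[0,0]])[0].round(0))
z=np.load("top0.npz");p=z["p"];P=cloud("top",z["d"])
def rect(m,zz,n="top"):
    v,u=np.nonzero(m); X=p2z(n,np.c_[u,v],zz)[:,:2].astype(np.float32)
    return len(u),cv2.minAreaRect(X), X.mean(0)
H,S,V=cv2.split(cv2.cvtColor(p,cv2.COLOR_BGR2HSV))
u,v=np.meshgrid(np.arange(512),np.arange(384))
print("V at guard",V[165:172,235:250])
m=(V<60)&(u>225)&(u<260)&(v>156)&(v<166); print("rib",rect(m,134))
box=(u>200)&(u<285)&(v>148)&(v<190)
m=box&(abs(P[...,2]-108)<7)&(V>85); print("guardtop",rect(m,108))
m=box&(abs(P[...,2]-50)<10); print("deck",rect(m,50))
m=(u>200)&(u<285)&(v>120)&(v<155)&(V<70)&(abs(P[...,2]-75)<14); print("console",rect(m,75))
m=(u>340)&(u<378)&(v>150)&(v<245)&(abs(P[...,2]-172)<12); 
n,r,_=rect(m,174);print("bar",n,r)
vv,uu=np.nonzero(m);X=p2z("top",np.c_[uu,vv],172)[:,:2];print(cv2.fitLine(X.astype(np.float32),2,0,.01,.01).ravel(),X[np.argmin(X[:,0])],X[np.argmax(X[:,0])])
zs=np.load("side0.npz");ps=zs["p"];Q=cloud("side",zs["d"])
m=(abs(Q[...,2]-172)<10)&(abs(Q[...,1]+335)<70); vv,uu=np.nonzero(m);print(len(uu), uu.min() if len(uu) else 0)
crop("side0.npz","s_rail",(215,90,335,170),6)
crop("top0.npz","t_rack",(140,150,200,260),6)
E
```

```text
top [ 250.  -25. 1607.]
side [433. 724. 963.]
V at guard [[111 111 112 112 113 112 123 133 132 135 134 136 135 136 134]
 [133 134 135 133 136 134 134 135 135 134 135 134 132 135 136]
 [134 135 133 134 135 135 136 136 134 133 133 135 136 135 134]
 [134 135 134 135 134 135 134 135 134 134 135 135 133 135 132]
 [135 134 135 134 135 135 134 136 134 132 133 132 134 136 135]
 [136 135 135 133 134 135 135 136 135 134 134 136 135 134 135]
 [133 134 134 134 134 135 136 133 134 132 131 130 129 130 130]]
rib (88, ((614.47900390625, 38.22240447998047), (65.95661926269531, 13.541871070861816), 89.9039306640625), array([615.3618 ,  40.11693], dtype=float32))
guardtop (911, ((617.0487670898438, 39.000858306884766), (64.21051788330078, 188.63876342773438), 1.350317358970642), array([616.9448  ,  39.101967], dtype=float32))
deck (1137, ((617.7018432617188, 40.48870086669922), (121.43833923339844, 246.80215454101562), 1.5657334327697754), array([608.0292  ,  40.455647], dtype=float32))
console (1228, ((710.7805786132812, 42.94584655761719), (82.42224884033203, 246.2740020751953), 1.5857676267623901), array([710.8     ,  31.127733], dtype=float32))
bar 412 ((497.3367919921875, -344.78509521484375), (18.782176971435547, 284.662353515625), 79.05363464355469)
[ 9.8207200e-01 -1.8850635e-01  4.9463663e+02 -3.4559351e+02] [ 358.75436086 -312.95330368] [ 637.31819166 -367.5302079 ]
393 239
```

View pics/s_rail.png

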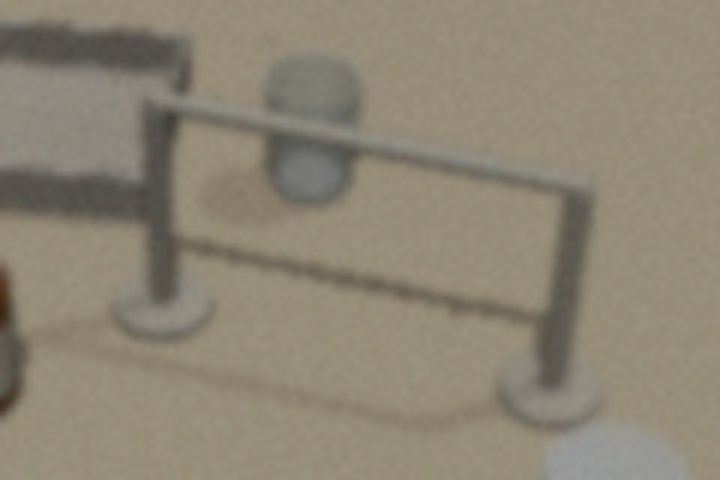

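View pics/t_rack.png

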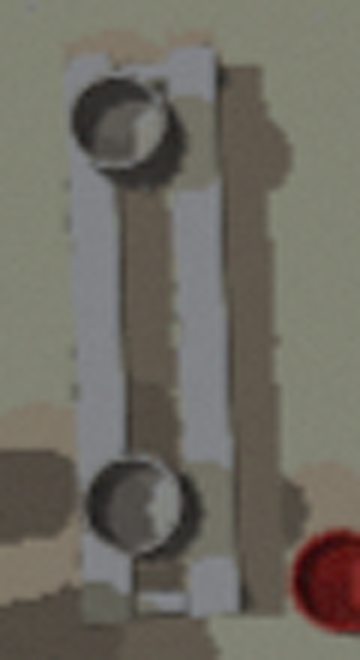

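The two grey cups in the rack, at top (160,172) and (164,234), fit the description. The red cup (198,247) and yellow cup (127,231) are decoys. The bar's middle is near (497,-345) and it lies at -10.9°. The guard's centre is near (617,39), yaw 1.4°.

```bash
cat >> h.py <<'E'
def st():
    from bench import arm
    s=arm.read_state(); r=R.from_quat(s["ee_rot"]).as_matrix()
    psi=np.degrees(np.arctan2(r[1,0],r[0,0]))
    return s,r,psi
def show():
    s,r,psi=st()
    print("t",round(s["clock"],2),"pos",s["position"].round(1),"psi",psi.round(1),"tilt",np.degrees(np.arccos(-r[2,2])).round(2),"F",s["contact_force"].round(1),"T",s["wrist_torque"].round(2),"w",round(s["gripper_width"],1),"j6",np.degrees(s["joints"][5]).round(1))
def plan(x,y,z=None,psi=None,step=45):
    "turn first, then shift along the turned tool axes"
    s,r,p=st(); x0,y0,z0=s["position"]
    if psi is None: psi=p
    if z is None: z=z0
    dt=-(psi-p); a=np.radians(psi)
    tx=np.array([np.cos(a),np.sin(a)]); ty=np.array([np.sin(a),-np.cos(a)])
    d=np.array([x-x0,y-y0]); v=np.array([d@tx,d@ty,z0-z])
    n=int(np.ceil(np.abs(v).max()/step)) or 1; n=max(n,int(np.ceil(np.linalg.norm(v)/49)))
    nt=int(np.ceil(abs(dt)/8.5))
    print(f"turn {dt:.1f} deg: {nt} rows of {dt/max(nt,1):.2f}; shift total {v.round(1)} mm: {n} rows of {(v/n/1000).round(4)}")
E
python3 - <<'E'
from h import *
show(); plan(617,39,200,-88.6)
E
```

```text
t 0.1 pos [279.3 558.5 230.3] psi -26.6 tilt 0.12 F [-0.4  0.  -0.1] T [0.02 0.02 0.01] w 85.4 j6 -14.8
turn 62.0 deg: 8 rows of 7.75; shift total [ 527.6 -324.9   30.3] mm: 13 rows of [ 0.0406 -0.025   0.0023]
```

{"method": "drive_tool", "body": {"steps": [[0, 0, 0, 7.75, 0.0854], [0, 0, 0, 7.75, 0.0854], [0, 0, 0, 7.75, 0.0854], [0, 0, 0, 7.75, 0.0854], [0, 0, 0, 7.75, 0.0854], [0, 0, 0, 7.75, 0.0854], [0, 0, 0, 7.75, 0.0854], [0, 0, 0, 7.75, 0.0854], [0, 0, 0, 0, 0.0854]]}}

```text
clock: 1.0
position: [279.4, 558.7, 230.7]
ee_rot: [0.716, -0.698, 0.0, 0.001]
contact_force: [-0.3, -0.2, 0.5]
gripper_width: 85.3
```

{"method": "drive_tool", "body": {"steps": [[0.0406, -0.025, 0.0023, 0, 0.0854], [0.0406, -0.025, 0.0023, 0, 0.0854], [0.0406, -0.025, 0.0023, 0, 0.0854], [0.0406, -0.025, 0.0023, 0, 0.0854], [0.0406, -0.025, 0.0023, 0, 0.0854], [0.0406, -0.025, 0.0023, 0, 0.0854], [0.0406, -0.025, 0.0023, 0, 0.0854], [0.0406, -0.025, 0.0023, 0, 0.0854], [0.0406, -0.025, 0.0023, 0, 0.0854], [0.0406, -0.025, 0.0023, 0, 0.0854], [0.0406, -0.025, 0.0023, 0, 0.0854], [0.0406, -0.025, 0.0023, 0, 0.0854], [0.0406, -0.025, 0.0023, 0, 0.0854], [0, 0, 0, 0, 0.0854], [0, 0, 0, 0, 0.0854]]}}

```text
clock: 2.5
position: [617.6, 38.1, 200.5]
ee_rot: [0.716, -0.698, -0.0, 0.001]
contact_force: [0.5, 0.6, 0.4]
gripper_width: 85.5
```

```bash
python3 - <<'E'
from h import *
show(); plan(615,39,112,-88.6)
look("rk1","top",(145,155,185,250),6); look("rk1s","side",(190,260,325,330),6)
E
```

```text
t 2.5 pos [617.6  38.1 200.5] psi -88.6 tilt 0.09 F [0.5 0.6 0.4] T [ 0.02  0.02 -0.01] w 85.5 j6 -17.1
turn 0.0 deg: 1 rows of 0.01; shift total [-1.   2.6 88.5] mm: 2 rows of [-0.0005  0.0013  0.0442]
```

View pics/rk1s.png

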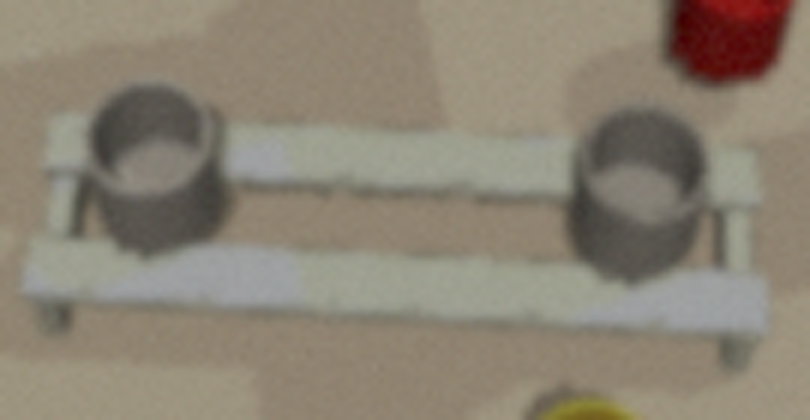

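{"method": "drive_tool", "body": {"steps": [[-0.0005, 0.0013, 0.044, 0, 0.0854], [-0.0005, 0.0013, 0.03, 0, 0.06], [0, 0, 0.014, 0, 0.05], [0, 0, 0, 0, 0.03], [0, 0, 0, 0, 0], [0, 0, 0, 0, 0], [0, 0, 0, 0, 0], [0, 0, 0, 0, 0], [0, 0, 0, 0, 0]]}}

```text
clock: 3.5
position: [616.3, 41.1, 115.2]
ee_rot: [0.716, -0.698, 0.001, -0.002]
contact_force: [0.2, 2.6, 5.8]
gripper_width: 10.4
```

```bash
python3 - <<'E'
from h import *
s,_,_=st();print(np.degrees(s["joints"]).round(0));show(); look("g1","top",(200,120,290,200),7)
E
```

```text
[ 19.  27. -10.   0. -53. -17.]
t 3.5 pos [616.3  41.1 115.2] psi -88.5 tilt 0.23 F [0.2 2.6 5.8] T [0.87 0.13 0.04] w 10.4 j6 -17.4
```

View pics/g1.png

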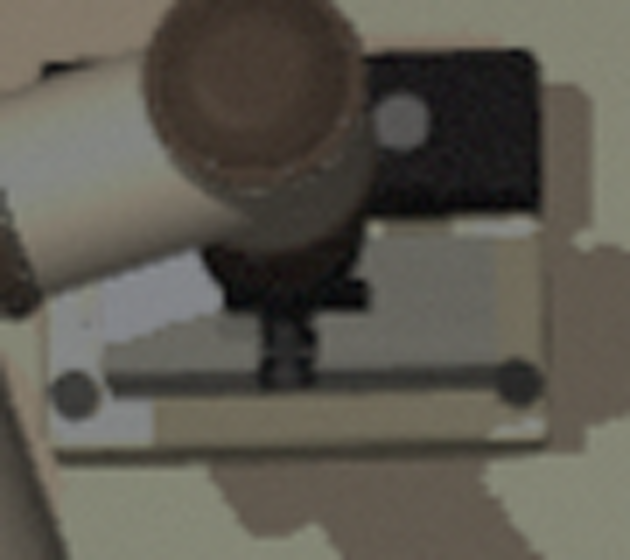

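{"method": "drive_tool", "body": {"steps": [[0, 0, -0.005, 0, 0], [0, 0, -0.015, 0, 0], [0, 0, -0.03, 0, 0], [0, 0, -0.045, 0, 0], [0, 0, -0.045, 0, 0], [0, 0, -0.02, 0, 0], [0, 0, 0, 0, 0], [0, 0, 0, 0, 0]]}}

```text
clock: 4.35
position: [613.8, 40.1, 271.7]
ee_rot: [0.716, -0.699, -0.001, 0.001]
contact_force: [0.1, -0.5, -4.0]
gripper_width: 10.8
```

```bash
python3 - <<'E'
from h import *
show(); plan(497,-345,270,-10.9); look("g2","side",(150,80,350,260),4);look("g2t","top",(195,100,305,200),6)
E
```

```text
t 4.35 pos [613.8  40.1 271.7] psi -88.6 tilt 0.2 F [ 0.1 -0.5 -4. ] T [0.03 0.01 0.01] w 10.8 j6 -17.4
turn -77.7 deg: 10 rows of -7.77; shift total [-41.8 400.3   1.7] mm: 9 rows of [-0.0046  0.0445  0.0002]
```

View pics/g2.png

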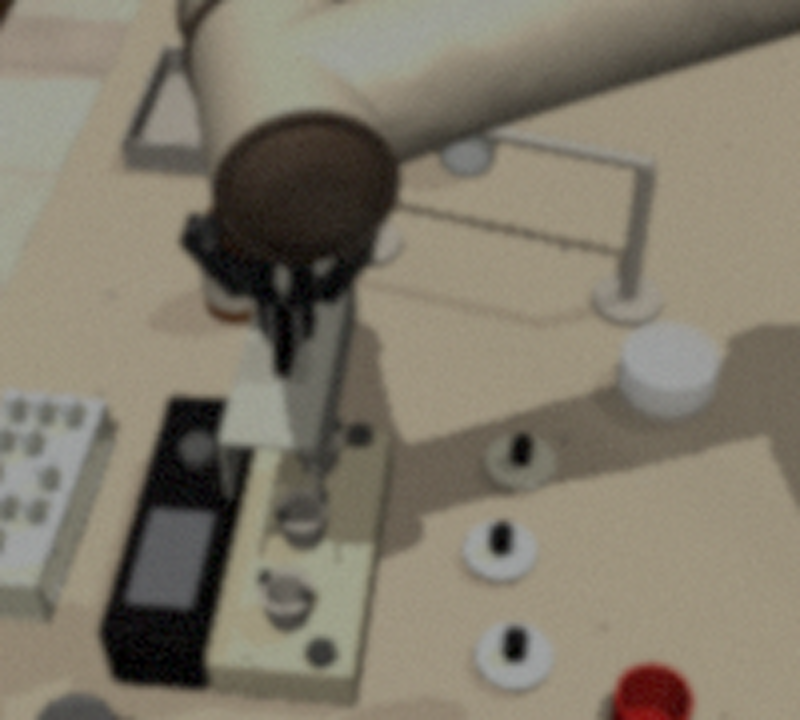

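View pics/g2t.png

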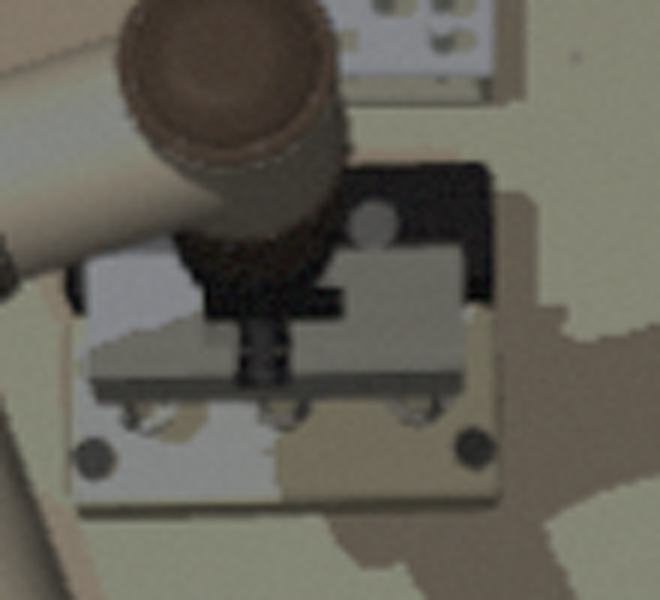

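{"method": "drive_tool", "body": {"steps": [[0, 0, 0, -7.77, 0], [0, 0, 0, -7.77, 0], [0, 0, 0, -7.77, 0], [0, 0, 0, -7.77, 0], [0, 0, 0, -7.77, 0], [0, 0, 0, -7.77, 0], [0, 0, 0, -7.77, 0], [0, 0, 0, -7.77, 0], [0, 0, 0, -7.77, 0], [0, 0, 0, -7.77, 0], [0, 0, 0, 0, 0]]}}

```text
clock: 5.55
position: [614.1, 40.2, 271.0]
ee_rot: [0.995, -0.095, -0.002, 0.001]
contact_force: [0.2, 0.2, -2.4]
gripper_width: 10.2
```

{"method": "drive_tool", "body": {"steps": [[-0.0046, 0.03, 0, 0, 0], [-0.0046, 0.0445, 0, 0, 0], [-0.0046, 0.0445, 0, 0, 0], [-0.0046, 0.0445, 0, 0, 0], [-0.0046, 0.0445, 0, 0, 0], [-0.0046, 0.0445, 0, 0, 0], [-0.0046, 0.0445, 0, 0, 0], [-0.0046, 0.0445, 0, 0, 0], [-0.0046, 0.0445, 0, 0, 0], [0, 0.0145, 0, 0, 0], [0, 0, 0, 0, 0], [0, 0, 0, 0, 0]]}}

```text
clock: 6.75
position: [498.6, -344.8, 272.3]
ee_rot: [0.995, -0.096, -0.001, -0.0]
contact_force: [0.1, 1.0, -1.9]
gripper_width: 10.4
```

```bash
python3 - <<'E'
from h import *
show(); plan(497,-345,270,-10.9); look("g3","side",(180,30,380,200),4);look("g3t","top",(300,130,420,270),5);look("m3t","top",(200,120,290,200),8)
E
```

```text
t 6.75 pos [ 498.6 -344.8  272.3] psi -11.0 tilt 0.12 F [ 0.1  1.  -1.9] T [ 0.04 -0.02  0.02] w 10.4 j6 98.4
turn -0.1 deg: 1 rows of -0.08; shift total [-1.5  0.5  2.3] mm: 1 rows of [-0.0015  0.0005  0.0023]
```

View pics/g3.png

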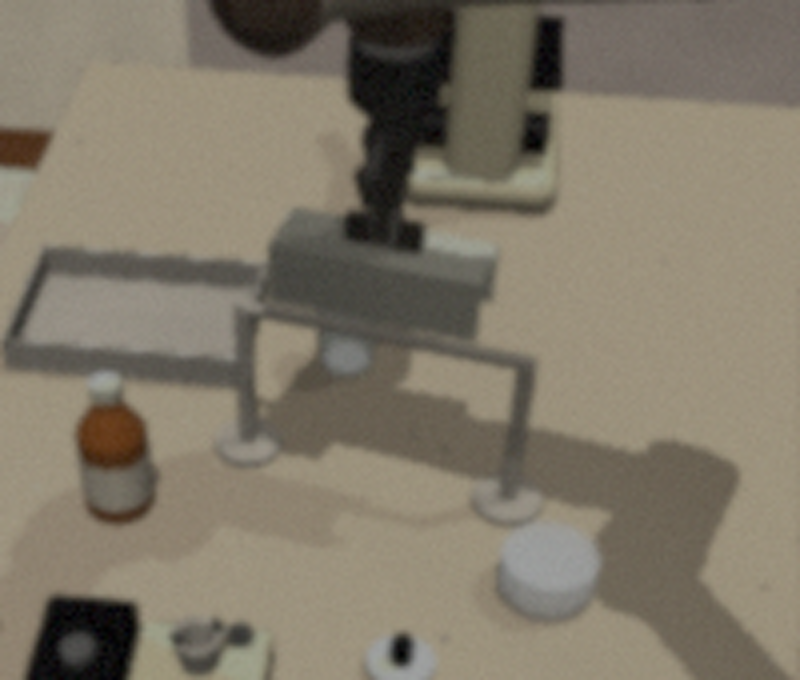

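View pics/g3t.png

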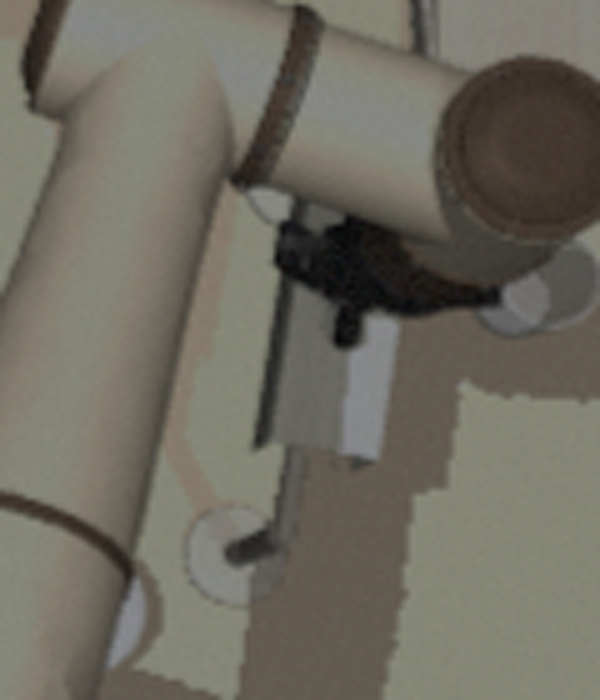

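View pics/m3t.png

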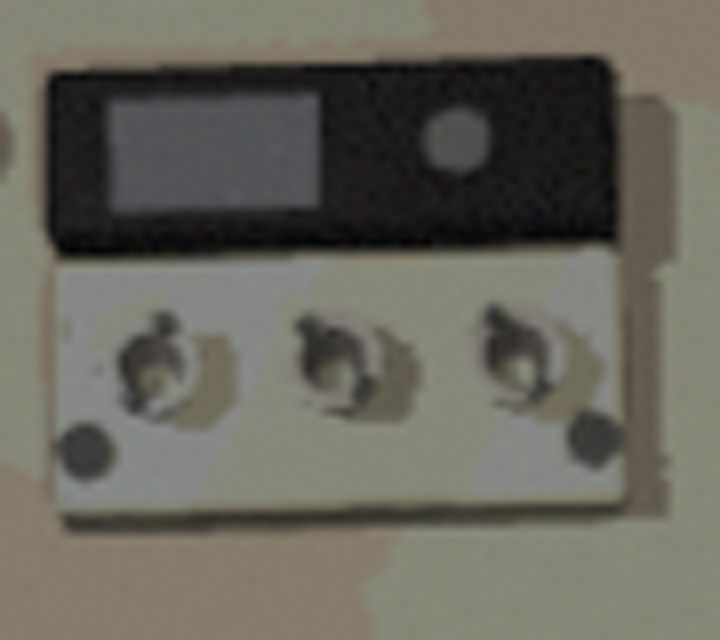

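Guard is aligned over the bar, with ±22 mm of clearance and its ends inside the posts. The mill close-up shows the dogs on all three spindles. I'll lower the guard now.

{"method": "drive_tool", "body": {"steps": [[0, 0, 0.03, 0, 0], [0, 0, 0.03, 0, 0], [0, 0, 0.015, 0, 0], [0, 0, 0.005, 0, 0], [0, 0, 0.003, 0, 0], [0, 0, 0.002, 0, 0], [0, 0, 0.001, 0, 0], [0, 0, 0, 0, 0]]}}

```text
clock: 7.7
position: [499.1, -345.2, 188.2]
ee_rot: [0.996, -0.095, 0.001, 0.0]
contact_force: [0.1, -0.2, -1.3]
gripper_width: 10.5
```

```bash
python3 - <<'E'
from h import *
show(); look("g4","side",(180,30,380,200),4)
E
```

```text
t 7.7 pos [ 499.1 -345.2  188.2] psi -10.9 tilt 0.09 F [ 0.1 -0.2 -1.3] T [ 0.01 -0.02 -0.06] w 10.5 j6 98.5
```

View pics/g4.png

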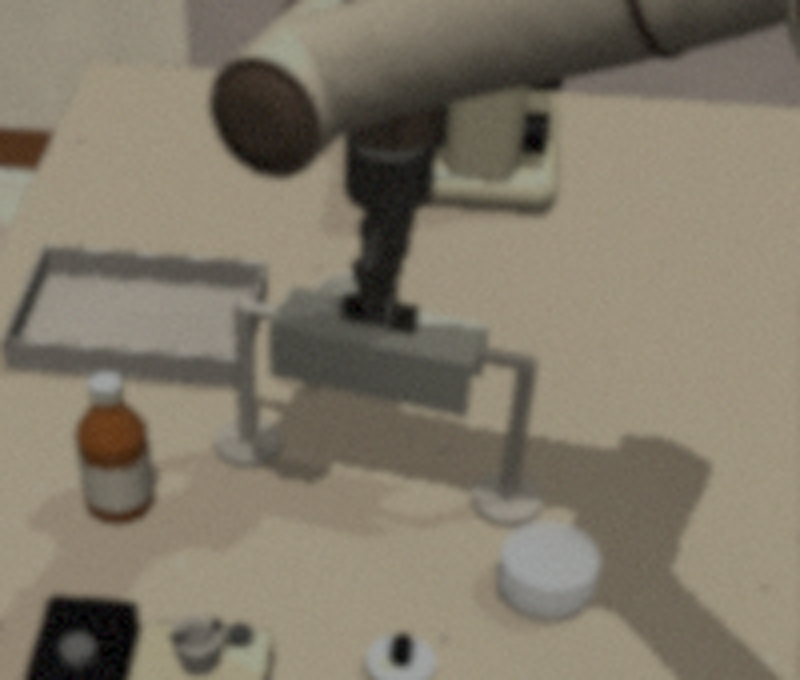

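{"method": "drive_tool", "body": {"steps": [[0, 0, 0.002, 0, 0], [0, 0, 0.002, 0, 0], [0, 0, 0, 0, 0], [0, 0, 0, 0, 0]]}}

```text
clock: 8.15
position: [499.2, -345.5, 187.1]
ee_rot: [0.996, -0.094, 0.001, 0.001]
contact_force: [-3.0, 3.3, 10.0]
gripper_width: 10.4
```

{"method": "drive_tool", "body": {"steps": [[0, 0, 0, 0, 0.014], [0, 0, 0, 0, 0.018], [0, 0, 0, 0, 0.025], [0, 0, 0, 0, 0.035], [0, 0, 0, 0, 0.045], [0, 0, 0, 0, 0.045]]}}

```text
clock: 8.75
position: [498.7, -345.2, 183.2]
ee_rot: [0.996, -0.095, -0.0, -0.0]
contact_force: [-0.7, -0.6, 1.2]
gripper_width: 44.9
```

{"method": "drive_tool", "body": {"steps": [[0, 0, -0.01, 0, 0.045], [0, 0, -0.02, 0, 0.045], [0, 0, -0.04, 0, 0.045], [0, 0, -0.04, 0, 0.06], [0, 0, 0, 0, 0.07], [0, 0, 0, 0, 0.085]]}}

```text
clock: 9.35
position: [499.2, -345.2, 295.3]
ee_rot: [0.995, -0.095, 0.002, 0.0]
contact_force: [0.3, -0.3, -1.4]
gripper_width: 82.2
```

```bash
python3 - <<'E'
from h import *
show(); p,d=look("g5","side",(180,30,380,200),4);look("g5t","top",(300,130,420,270),5)
E
```

```text
t 9.35 pos [ 499.2 -345.2  295.3] psi -10.9 tilt 0.21 F [ 0.3 -0.3 -1.4] T [ 0.02  0.01 -0.03] w 82.2 j6 98.5
```

View pics/g5.png

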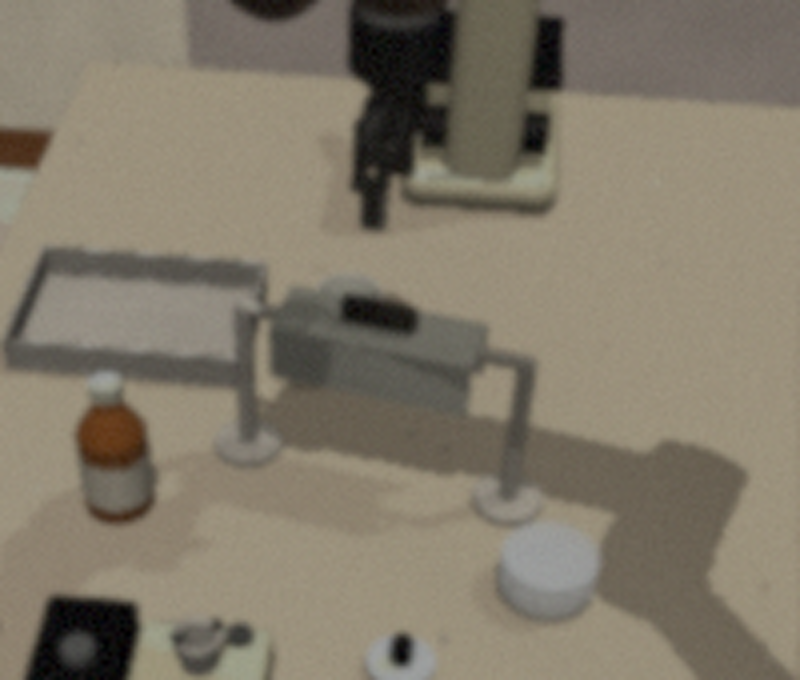

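View pics/g5t.png

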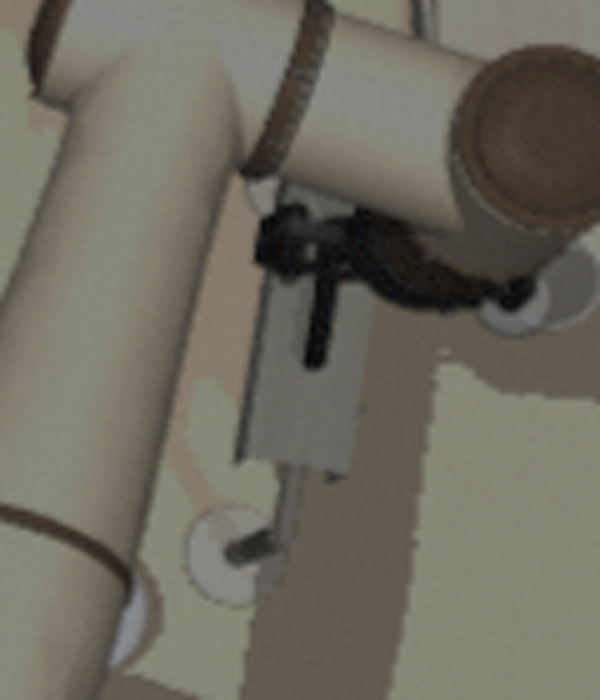

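The guard hangs level over the bar, near its middle. Next come the spindles and cups.

```bash
python3 - <<'E'
from h import *
p,d=look("n1t","top",(208,152,276,178),11); p2,d2=look("n1s","side",(195,175,255,255),10)
P=cloud("top",d);Q=cloud("side",d2)
print(w2p("top",[[615-0.027*k,40+k,86] for k in(-78,0,78)]).round(1),w2p("side",[[615-0.027*k,40+k,86] for k in(-78,0,78)]).round(1))
m=abs(P[...,2]-86)<9
u,v=np.meshgrid(np.arange(512),np.arange(384)); m&=(u>205)&(u<280)&(v>150)&(v<180)
n,l,s,c=cv2.connectedComponentsWithStats(m.astype(np.uint8))
for i in range(1,n):
    if s[i,4]>20: print(s[i],c[i].round(2),p2z("top",c[i],86).round(1))
E
```

```text
[[265.  164.6]
 [242.  165.3]
 [219.1 165.9]] [[229.5 187.4]
 [225.7 205.8]
 [221.7 226. ]]
[213 159  13  13  81] [218.54 165.11] [[615.6 119.9  86. ]]
[236 159  12  13  76] [241.47 164.42] [[617.9  42.   86. ]]
[259 158  12  13  78] [264.45 163.92] [[619.5 -36.1  86. ]]
```

View pics/n1t.png

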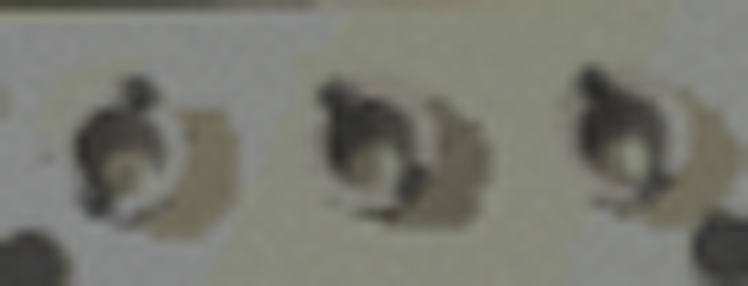

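View pics/n1s.png

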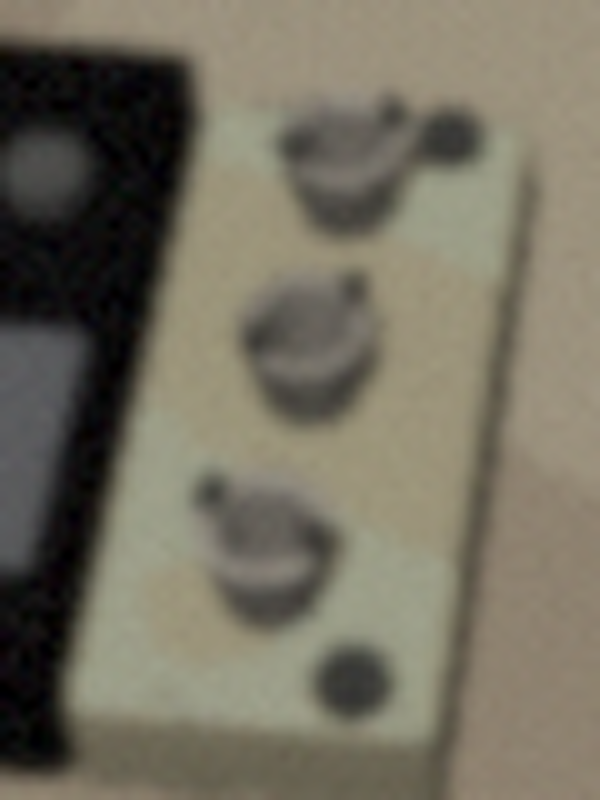

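```bash
cat > noses.py <<'E'
from h import *
T={"L":[(140,92),(98,203)],"M":[(332,95),(412,183)],"R":[(592,82),(655,185)]}
S={"L":[(212,490),(325,537)],"M":[(258,326),(355,287)],"R":[(290,145),(393,110)]}
for k in T:
    for nm,D,s,o in(("top",T[k],11,(208,152)),("side",S[k],10,(195,175))):
        uv=np.array(D)/s-.5+np.array(o); X=p2z(nm,uv,91)[:,:2]; e=X[0]-X[1]
        print(k,nm,X.mean(0).round(1),"ang",np.degrees(np.arctan2(e[1],e[0])).round(1),"len",np.hypot(*e).round(1))
E
python3 noses.py
python3 - <<'E'
from h import *
# mill dark screws on deck z~50, and cup rims
for f,n in(("n1t","top"),("n1s","side")):
    z=np.load(f+".npz");p=z["p"];P=cloud(n,z["d"]);V=p.max(2)
    hsv=cv2.cvtColor(p,cv2.COLOR_BGR2HSV)
    # cups: depth-based rim z 112..126 near rack
    m=(abs(P[...,2]-119)<6)&(P[...,1]>240)&(P[...,1]<380)&(P[...,0]>330)&(P[...,0]<680)
    nn,l,s,c=cv2.connectedComponentsWithStats(m.astype(np.uint8),connectivity=8)
    for i in range(1,nn):
        if s[i,4]>15:
            v,u=np.nonzero(l==i); X=p2z(n,np.c_[u,v],120)[:,:2]
            hull=cv2.convexHull(X.astype(np.float32)); print(n,s[i,4],cv2.minEnclosingCircle(hull), cv2.minAreaRect(hull),P[l==i].mean(0).round(1))
E
```

```text
L top [615.2 120.2] ang -19.5 len 37.2
L side [613.  120.9] ang -18.7 len 38.9
M top [617.7  42.3] ang 41.7 len 37.3
M side [616.3  41.3] ang 35.4 len 33.5
R top [619.3 -35.1] ang 30.7 len 37.9
R side [618.8 -34.1] ang 32.5 len 36.4
top 69 ((591.2907104492188, 313.2234191894531), 28.663297653198242) ((591.2589721679688, 312.878662109375), (55.88190460205078, 53.83292007446289), 46.79659652709961) [591.9 314.4 118.4]
top 46 ((378.47369384765625, 296.8793640136719), 27.47638511657715) ((377.4254150390625, 292.01983642578125), (44.10324478149414, 53.809364318847656), 71.93450927734375) [375.9 288.8 118.7]
side 117 ((589.9251098632812, 317.4700622558594), 29.071533203125) ((590.4417114257812, 318.56292724609375), (54.56242752075195, 55.410831451416016), 7.486411094665527) [590.7 317.1 117.8]
side 116 ((379.0543518066406, 301.71728515625), 28.589719772338867) ((378.7708740234375, 301.8602600097656), (54.140052795410156, 54.556156158447266), 7.4788336753845215) [378.6 301.1 117.5]
```

```bash
python3 - <<'E'
from h import *
show(); plan(591,315.5,220,-11,49)
E
```

```text
t 9.55 pos [ 498.2 -344.9  292. ] psi -10.9 tilt 0.16 F [-0.5  0.1 -0.6] T [-0.05 -0.01 -0.01] w 85.0 j6 98.5
turn 0.1 deg: 1 rows of 0.12; shift total [ -34.9 -665.9   72. ] mm: 14 rows of [-0.0025 -0.0476  0.0051]
```

{"method": "drive_tool", "body": {"steps": [[-0.0025, -0.0476, 0, 0, 0.0854], [-0.0025, -0.0476, 0, 0, 0.0854], [-0.0025, -0.0476, 0, 0, 0.0854], [-0.0025, -0.0476, 0, 0, 0.0854], [-0.0025, -0.0476, 0.006, 0, 0.0854], [-0.0025, -0.0476, 0.006, 0, 0.0854], [-0.0025, -0.0476, 0.006, 0, 0.0854], [-0.0025, -0.0476, 0.006, 0, 0.0854], [-0.0025, -0.0476, 0.008, 0, 0.0854], [-0.0025, -0.0476, 0.008, 0, 0.0854], [-0.0025, -0.0476, 0.008, 0, 0.0854], [-0.0025, -0.0476, 0.008, 0, 0.0854], [-0.0025, -0.0476, 0.008, 0, 0.0854], [-0.0025, -0.0476, 0.008, 0, 0.0854], [0, 0, 0, 0, 0.0854], [0, 0, 0, 0, 0.0854]]}}

```text
clock: 11.15
position: [589.4, 316.7, 219.1]
ee_rot: [0.996, -0.094, -0.001, 0.001]
contact_force: [-0.3, -1.0, 0.8]
gripper_width: 85.3
```

```bash
python3 - <<'E'
from h import *
show(); plan(591,315.5,85,-11,49); look("ca","side",(170,200,330,330),5)
E
```

```text
t 11.15 pos [589.4 316.7 219.1] psi -10.8 tilt 0.23 F [-0.3 -1.   0.8] T [-0.06  0.01  0.01] w 85.3 j6 37.2
turn 0.2 deg: 1 rows of 0.23; shift total [  1.8   0.9 134.1] mm: 3 rows of [0.0006 0.0003 0.0447]
```

View pics/ca.png

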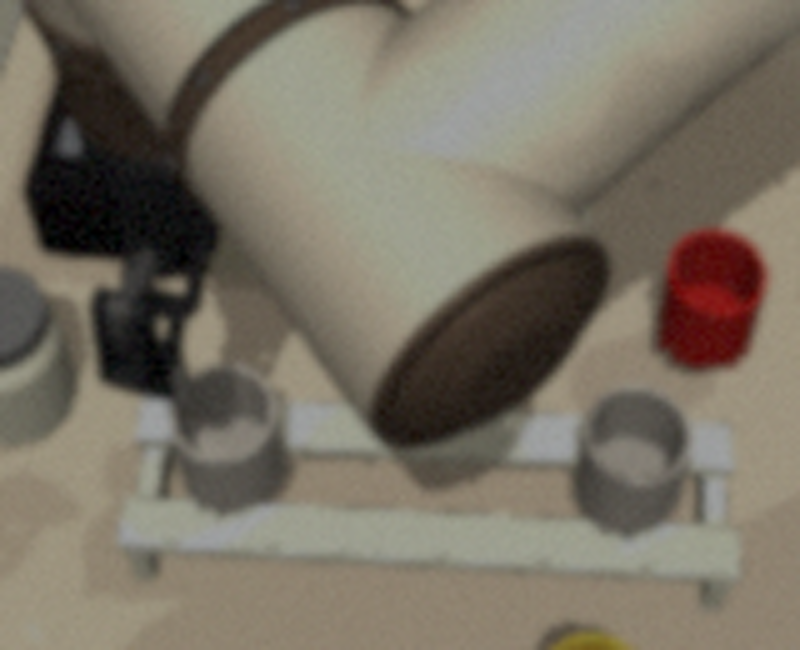

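{"method": "drive_tool", "body": {"steps": [[0.0006, 0.0003, 0.0447, 0, 0.0854], [0.0006, 0.0003, 0.0447, 0, 0.0854], [0.0006, 0.0003, 0.03, 0, 0.0854], [0, 0, 0.015, 0, 0.0854], [0, 0, 0, 0, 0.07], [0, 0, 0, 0, 0.055], [0, 0, 0, 0, 0.04], [0, 0, 0, 0, 0.03], [0, 0, 0, 0, 0.03], [0, 0, 0, 0, 0.03]]}}

```text
clock: 12.2
position: [593.1, 315.5, 89.7]
ee_rot: [0.996, -0.094, 0.002, -0.001]
contact_force: [0.9, 0.1, 5.7]
gripper_width: 54.7
```

```bash
python3 - <<'E'
from h import *
show();look("ca2","side",(170,200,330,330),5)
E
```

```text
t 12.2 pos [593.1 315.5  89.7] psi -10.8 tilt 0.27 F [0.9 0.1 5.7] T [-0.25 -0.08 -0.04] w 54.7 j6 37.3
```

View pics/ca2.png

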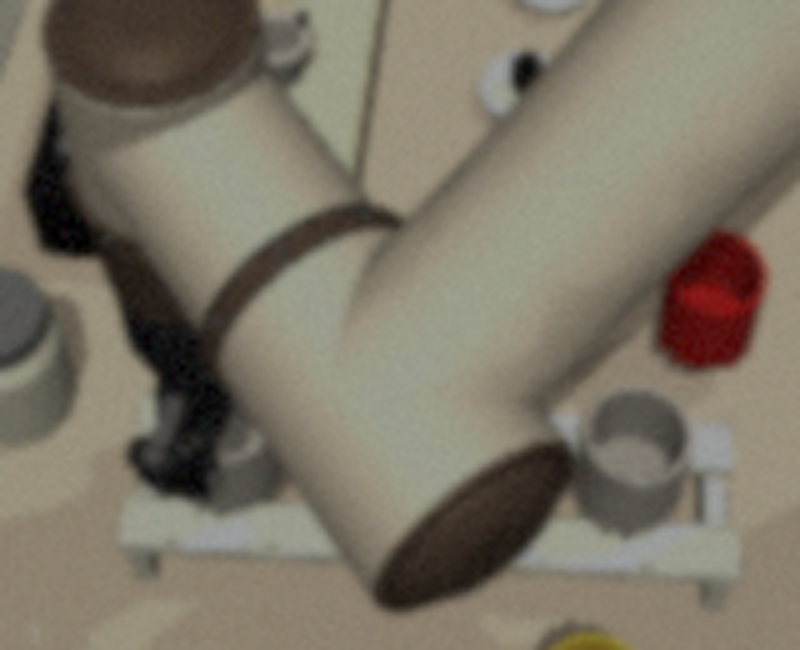

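{"method": "drive_tool", "body": {"steps": [[0, 0, -0.01, 0, 0.03], [0, 0, -0.03, 0, 0.03], [0, 0, -0.045, 0, 0.03], [0, 0, -0.045, 0, 0.03], [0, 0, -0.045, 0, 0.03], [0, 0.03, -0.04, 0, 0.03], [0, 0.04, -0.03, 0, 0.03], [0, 0.04, -0.03, 0, 0.03], [0, 0.04, -0.03, 0, 0.03], [0, 0.04, -0.03, 0, 0.03], [0, 0, 0, 0, 0.03], [0, 0, 0, 0, 0.03]]}}

```text
clock: 13.45
position: [554.9, 127.4, 422.1]
ee_rot: [0.995, -0.095, -0.0, -0.001]
contact_force: [-0.4, 0.2, -6.1]
gripper_width: 55.0
```

```bash
python3 - <<'E'
from h import *
show();look("ca3","side")
E
```

```text
t 13.45 pos [554.9 127.4 422.1] psi -11.0 tilt 0.12 F [-0.4  0.2 -6.1] T [ 0.04  0.08 -0.04] w 55.0 j6 49.9
```

View pics/ca3.png

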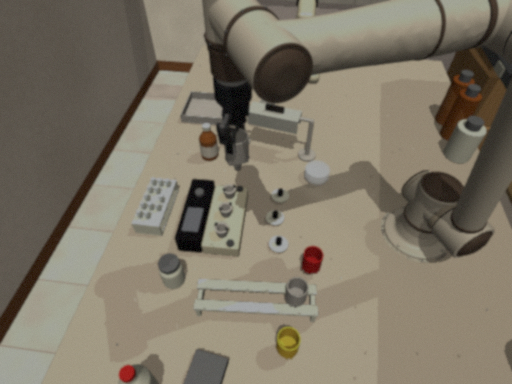

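{"method": "drive_tool", "body": {"steps": [[-0.011, -0.033, -0.033, 0, 0.03], [-0.011, -0.033, -0.033, 0, 0.03], [-0.011, -0.033, -0.033, 0, 0.03], [0, 0, 0, 8.4, 0.03], [0, 0, 0, 8.4, 0.03], [0, 0, 0, 8.4, 0.03], [0, 0, 0, 8.4, 0.03], [0, 0, 0, 8.4, 0.03], [0, 0, 0, 8.4, 0.03], [0, 0, 0, 8.4, 0.03], [0, 0, 0, 8.4, 0.03], [0, 0, 0, 0, 0.03]]}}

```text
clock: 14.7
position: [542.0, 233.2, 518.2]
ee_rot: [0.777, -0.629, -0.001, 0.002]
contact_force: [0.8, 0.3, -4.0]
gripper_width: 55.2
```

```bash
cat > cupview.py <<'E'
from h import *
import sys
show(); s,_,_=st(); c=s["position"]-[0,0,10]
u,v=w2p("side",c)[0].astype(int); b=(max(u-40,0),max(v-35,0),u+40,v+45); print(u,v,b)
look(sys.argv[1],"side",b,8)
E
python3 cupview.py cv1
```

```text
t 14.7 pos [542.  233.2 518.2] psi -77.9 tilt 0.31 F [ 0.8  0.3 -4. ] T [-0.    0.02  0.02] w 55.2 j6 -26.9
231 149 (np.int64(191), np.int64(114), np.int64(271), np.int64(194))
```

View pics/cv1.png

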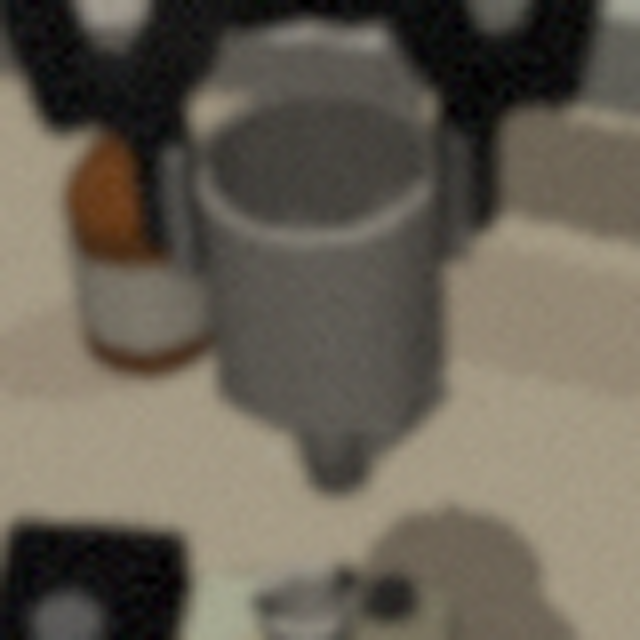

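{"method": "drive_tool", "body": {"steps": [[0, 0, 0, 8, 0.03], [0, 0, 0, 8, 0.03], [0, 0, 0, 8, 0.03], [0, 0, 0, 8, 0.03], [0, 0, 0, 8, 0.03], [0, 0, 0, 0, 0.03]]}}

```text
clock: 15.35
position: [542.1, 232.2, 519.8]
ee_rot: [-0.516, 0.857, 0.0, -0.001]
contact_force: [-0.6, 0.6, -4.7]
gripper_width: 54.5
```

```bash
python3 cupview.py cv2
```

```text
t 15.35 pos [542.1 232.2 519.8] psi -117.9 tilt 0.14 F [-0.6  0.6 -4.7] T [ 0.01 -0.03  0.05] w 54.5 j6 -66.8
231 148 (np.int64(191), np.int64(113), np.int64(271), np.int64(193))
```

{"method": "drive_tool", "body": {"steps": [[0, 0, 0, -8.5, 0.03], [0, 0, 0, -8.5, 0.03], [0, 0, 0, -8.5, 0.03], [0, 0, 0, -8.5, 0.03], [0, 0, 0, -8.5, 0.03], [0, 0, 0, -8.5, 0.03], [0, 0, 0, -8.5, 0.03], [0, 0, 0, -8.5, 0.03], [0, 0, 0, -8, 0.03], [0, 0, 0, -4, 0.03], [0, 0, 0, 0, 0.03]]}}

```text
clock: 16.5
position: [542.1, 231.9, 520.5]
ee_rot: [0.946, -0.324, -0.0, 0.0]
contact_force: [-0.2, -0.4, -4.8]
gripper_width: 55.1
```

```bash
python3 cupview.py cv3
```

```text
t 16.5 pos [542.1 231.9 520.5] psi -37.8 tilt 0.06 F [-0.2 -0.4 -4.8] T [-0.01 -0.02  0.01] w 55.1 j6 13.3
231 147 (np.int64(191), np.int64(112), np.int64(271), np.int64(192))
```

View pics/cv2.png

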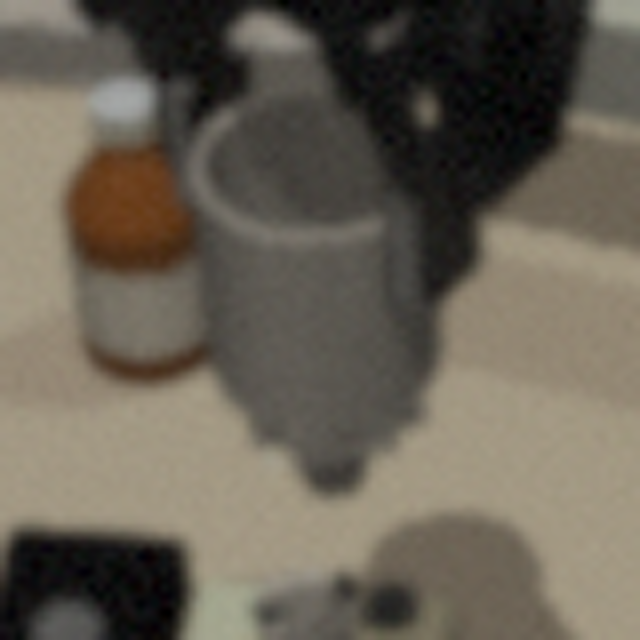

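View pics/cv3.png

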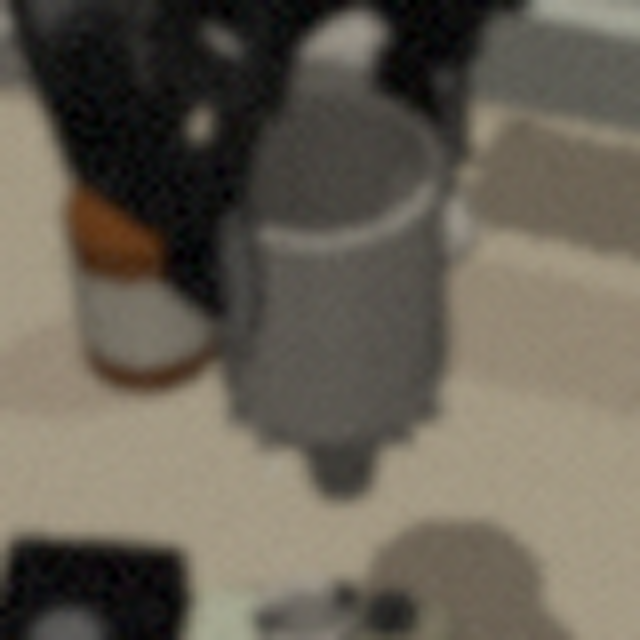

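```bash
cat > prof.py <<'E'
from h import *
import sys
# python3 prof.py name x y tcpz psi base_off : lowest cup-coloured height per world angle
def prof(name,x,y,zb,psi):
    p=np.load(name+".npz")["p"].astype(np.float32)
    b,g,r=cv2.split(cv2.GaussianBlur(p,(0,0),.5)); sat=(r-b)
    C=np.array([433.,724]); az=np.degrees(np.arctan2(C[1]-y,C[0]-x))
    hs=np.arange(-12,26,2.)
    print(name,"az",az.round(1))
    for th in range(-80,81,8):
        a=np.radians(az+th); P=np.array([[x+28*np.cos(a),y+28*np.sin(a),zb+h] for h in hs])
        uv=w2p("side",P).astype(np.float32)
        V=cv2.remap(p.max(2),uv[:,0].copy(),uv[:,1].copy(),cv2.INTER_LINEAR).ravel()
        print("%4d rel psi %4d :"%(th,(az+th-psi)%180)," ".join("%3d"%q for q in V))
for a in [("cv1",542,233.2,518.2-39.7,-77.9),("cv2",542.1,232.2,519.8-39.7,-117.9),("cv3",542.1,231.9,520.5-39.7,-37.8)]: prof(*a)
E
python3 prof.py
```

```text
cv1 az 102.5
 -80 rel psi  100 : 162 163 162 158 151 144 130 123 119 116 116 116 113 100  89  78  72  74  78
 -72 rel psi  108 : 165 163 161 161 160 155 146 135 121 112 107 103 101 103 100  91  84  76  73
 -64 rel psi  116 : 162 163 164 163 162 160 156 148 134 118 103  92  88  86  87  90  87  83  79
 -56 rel psi  124 : 163 162 162 162 163 163 162 157 145 129 108  94  86  82  81  78  80  82  81
 -48 rel psi  132 : 163 163 163 162 162 162 163 158 150 139 118 101  89  83  84  82  81  82  84
 -40 rel psi  140 : 163 163 163 164 163 162 162 162 154 141 127 106  94  89  87  88  88  87  86
 -32 rel psi  148 : 161 160 161 164 164 164 164 161 154 139 122 105  96  91  89  89  89  89  88
 -24 rel psi  156 : 161 161 159 159 158 153 151 147 142 132 117 103  95  91  90  90  89  89  90
 -16 rel psi  164 : 149 136 125 117 112 105 100  97  94  90  88  89  90  92  93  90  90  92  93
  -8 rel psi  172 : 119  96  76  68  69  71  76  78  80  82  85  90  92  93  93  94  92  92  93
   0 rel psi    0 : 106  84  69  65  65  67  72  77  80  83  86  90  91  92  96  95  95  95  94
   8 rel psi    8 : 123  97  78
[... 4286 characters left out ...]
  84  85  85  85  86  87  86
  32 rel psi  172 : 162 161 161 160 158 149 132 110  88  83  82  84  84  86  84  81  84  85  86
  40 rel psi    0 : 161 162 162 159 150 138 125 113 108  96  88  85  85  81  80  81  80  82  83
  48 rel psi    8 : 162 161 160 158 156 153 142 125 102  88  83  83  84  80  78  77  80  77  78
  56 rel psi   16 : 161 161 162 161 156 144 125 107  95  94  95  93  89  84  78  76  75  74  74
  64 rel psi   24 : 163 163 160 152 142 129 116 117 118 117 113 104  94  87  81  78  76  75  75
  72 rel psi   32 : 161 157 151 144 135 135 136 139 136 125 115 104  97  92  88  87  88  88  89
  80 rel psi   40 : 154 149 143 142 143 145 143 137 126 116 109 104 100  97  98  97  97  99 100
```

The slot reads at about 144° from tool x (mod 180). I'm taking cup A to spindle R, which is at (619,-36) with its dogs at 31.6°, so psi should be -112.

```bash
python3 - <<'E'
from h import *
plan(620.5,-36,190,-112.4,47)
E
```

```text
turn 74.4 deg: 9 rows of 8.27; shift total [ 217.7 -174.5  330.6] mm: 9 rows of [ 0.0242 -0.0194  0.0367]
```

{"method": "drive_tool", "body": {"steps": [[0, 0, 0, 8.27, 0.03], [0, 0, 0, 8.27, 0.03], [0, 0, 0, 8.27, 0.03], [0, 0, 0, 8.27, 0.03], [0, 0, 0, 8.27, 0.03], [0, 0, 0, 8.27, 0.03], [0, 0, 0, 8.27, 0.03], [0, 0, 0, 8.27, 0.03], [0, 0, 0, 8.27, 0.03], [0, 0, 0, 0, 0.03]]}}

```text
clock: 17.55
position: [542.1, 231.7, 520.8]
ee_rot: [-0.556, 0.831, 0.0, -0.0]
contact_force: [-0.2, 0.3, -4.0]
gripper_width: 54.7
```

{"method": "drive_tool", "body": {"steps": [[0.0242, -0.0194, 0.0367, 0, 0.03], [0.0242, -0.0194, 0.0367, 0, 0.03], [0.0242, -0.0194, 0.0367, 0, 0.03], [0.0242, -0.0194, 0.0367, 0, 0.03], [0.0242, -0.0194, 0.0367, 0, 0.03], [0.0242, -0.0194, 0.0367, 0, 0.03], [0.0242, -0.0194, 0.0367, 0, 0.03], [0.0242, -0.0194, 0.0367, 0, 0.03], [0.0242, -0.0194, 0.0367, 0, 0.03], [0, 0, 0, 0, 0.03], [0, 0, 0, 0, 0.03]]}}

```text
clock: 18.65
position: [619.9, -37.4, 189.4]
ee_rot: [-0.556, 0.831, 0.0, -0.001]
contact_force: [1.0, -0.5, -2.9]
gripper_width: 54.8
```

```bash
python3 - <<'E'
from h import *
show(); look("r1","side",(180,120,280,240),6);look("r1t","top",(215,120,305,195),8)
E
```

```text
t 18.65 pos [619.9 -37.4 189.4] psi -112.4 tilt 0.15 F [ 1.  -0.5 -2.9] T [ 0.01 -0.06 -0.06] w 54.8 j6 -33.9
```

View pics/r1.png

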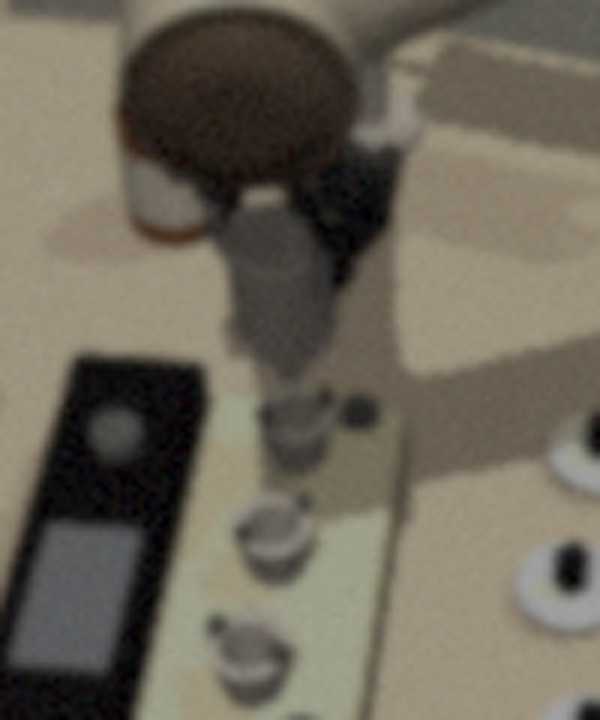

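View pics/r1t.png

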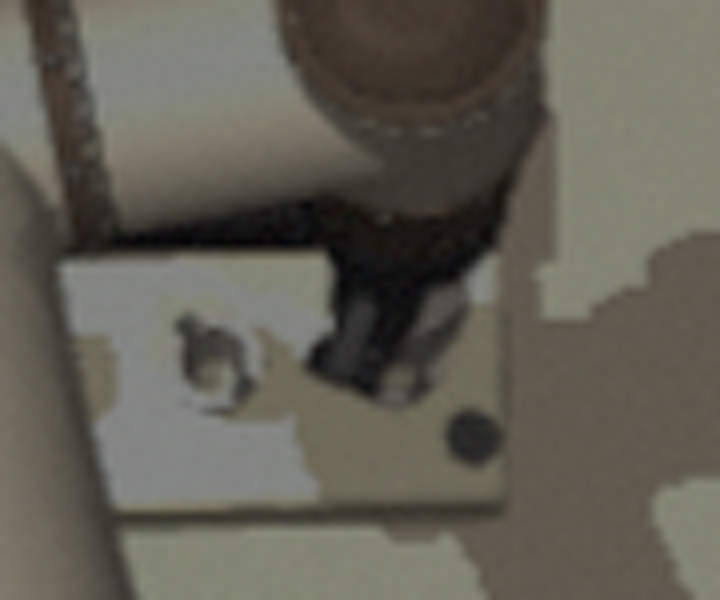

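```bash
cat > cyl.py <<'E'
from h import *
from scipy.optimize import least_squares
import sys
def cyl(f,n,x,y,z0,z1,r=28,rej=4,rmax=36):
    z=np.load(f+".npz"); P=cloud(n,z["d"]).reshape(-1,3)
    m=(P[:,2]>z0)&(P[:,2]<z1)&(np.hypot(P[:,0]-x,P[:,1]-y)<rmax)
    P=P[m]; 
    if len(P)<8: print(n,"few",len(P)); return
    f=lambda c:np.hypot(P[:,0]-c[0],P[:,1]-c[1])-r
    s=least_squares(f,[x,y],loss="soft_l1",f_scale=1.5); print(n,"cyl axis",s.x.round(1),"n",len(P),"res",np.median(abs(f(s.x))).round(2),"z",P[:,2].min().round(0))
    return s.x
if __name__=="__main__":
    cyl("r1","side",619.9,-37.4,154,185); cyl("r1t","top",619.9,-37.4,154,185)
    # nose outer cylinder (22 mm) from the side view with no arm
    for k,(x,y) in dict(L=(614.6,120),M=(617,42),R=(619,-36)).items(): cyl("n1s","side",x,y,60,84,22,rmax=28); cyl("n1t","top",x,y,62,84,22,rmax=28)
    # earlier: cup at tool pose in free view
    for f in("cv1","cv2","cv3"): cyl(f,"side",542,232.5,484,512)
E
python3 cyl.py
```

```text
side cyl axis [620.9 -35.9] n 144 res 1.06 z 154.0
top cyl axis [618.6 -28.4] n 29 res 3.25 z 155.0
side cyl axis [606.5 125.1] n 107 res 4.5 z 60.0
top cyl axis [604.  119.1] n 37 res 3.15 z 63.0
side cyl axis [624.7  49. ] n 100 res 4.61 z 60.0
top cyl axis [609.7  36. ] n 51 res 4.55 z 63.0
side cyl axis [609.5 -32.5] n 90 res 3.91 z 60.0
top cyl axis [608.8 -39.8] n 45 res 3.51 z 63.0
side cyl axis [542.  234.2] n 320 res 0.52 z 484.0
side cyl axis [543.1 232.9] n 303 res 0.5 z 484.0
side cyl axis [541.2 232.2] n 281 res 0.49 z 484.0
```

{"method": "drive_tool", "body": {"steps": [[-0.0003, 0.0017, 0, 0, 0.03], [0, 0, 0.015, 0, 0.03], [0, 0, 0.015, 0, 0.03], [0, 0, 0.01, 0, 0.03], [0, 0, 0.006, 0, 0.03], [0, 0, 0, 0, 0.03], [0, 0, 0, 0, 0.03]]}}

```text
clock: 19.45
position: [619.2, -35.4, 145.5]
ee_rot: [-0.556, 0.831, -0.0, 0.001]
contact_force: [-0.9, 0.2, -3.5]
gripper_width: 54.7
```

```bash
python3 - <<'E'
from h import *
show(); look("r2","side",(190,140,270,215),8)
E
```

```text
t 19.45 pos [619.2 -35.4 145.5] psi -112.5 tilt 0.08 F [-0.9  0.2 -3.5] T [-0.04  0.    0.04] w 54.7 j6 -34.2
```

View pics/r2.png

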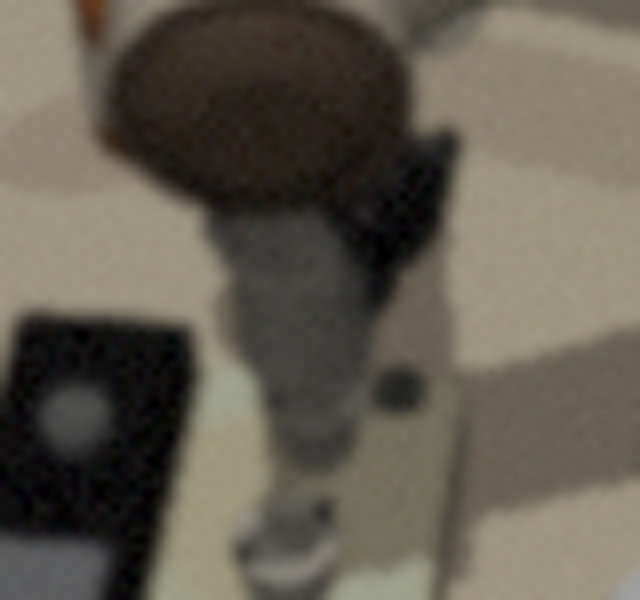

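{"method": "drive_tool", "body": {"steps": [[0, 0, 0.004, 0, 0.03], [0, 0, 0.004, 0, 0.03], [0, 0, 0.002, 0, 0.03], [0, 0, 0, 0, 0.03]]}}

```text
clock: 19.9
position: [618.3, -35.7, 134.1]
ee_rot: [-0.555, 0.832, 0.0, -0.001]
contact_force: [-0.1, -1.0, -3.7]
gripper_width: 55.0
```

{"method": "drive_tool", "body": {"steps": [[0, 0, 0.002, 0, 0.03], [0, 0, 0.002, 0, 0.03], [0, 0, 0, 0, 0.03]]}}

```text
clock: 20.2
position: [619.2, -35.6, 133.1]
ee_rot: [-0.556, 0.831, -0.001, 0.001]
contact_force: [-2.7, 0.9, 6.6]
gripper_width: 54.8
```

```bash
python3 - <<'E'
from h import *
show()
E
```

```text
t 20.2 pos [619.2 -35.6 133.1] psi -112.5 tilt 0.11 F [-2.7  0.9  6.6] T [0.36 1.07 0.01] w 54.8 j6 -34.2
```

Contact came at the dog-top height, so the slot is a few degrees out. I'll search by turning gently.

{"method": "drive_tool", "body": {"steps": [[0, 0, 0, 3, 0.03], [0, 0, 0, 3, 0.03], [0, 0, 0, 3, 0.03], [0, 0, 0, 0, 0.03]]}}

```text
clock: 20.6
position: [619.7, -35.9, 133.5]
ee_rot: [-0.489, 0.873, -0.001, 0.001]
contact_force: [-1.9, -0.1, 5.5]
gripper_width: 54.4
```

{"method": "drive_tool", "body": {"steps": [[0, 0, 0, -3, 0.03], [0, 0, 0, -3, 0.03], [0, 0, 0, -3, 0.03], [0, 0, 0, -3, 0.03], [0, 0, 0, -3, 0.03], [0, 0, 0, 0, 0.03]]}}

```text
clock: 21.2
position: [618.6, -35.7, 130.9]
ee_rot: [-0.598, 0.801, -0.0, 0.0]
contact_force: [-0.2, -0.1, -3.4]
gripper_width: 54.5
```

{"method": "drive_tool", "body": {"steps": [[0, 0, 0, -3, 0.03], [0, 0, 0, -3, 0.03], [0, 0, 0, -3, 0.03], [0, 0, 0, 0, 0.03]]}}

```text
clock: 21.6
position: [618.9, -36.1, 130.5]
ee_rot: [-0.659, 0.752, -0.0, -0.0]
contact_force: [1.5, -2.4, -4.8]
gripper_width: 54.5
```

```bash
python3 - <<'E'
from h import *
show()
E
```

```text
t 21.6 pos [618.9 -36.1 130.5] psi -97.6 tilt 0.04 F [ 1.5 -2.4 -4.8] T [-0.8  -0.36 -0.19] w 54.5 j6 -19.2
```

The cup dropped in at psi ≈ -107, and the last turn drove the dogs. I'll relieve it and push home.

{"method": "drive_tool", "body": {"steps": [[0, 0, 0, 3, 0.03], [0, 0, 0.002, 1, 0.03], [0, 0, 0.002, 0, 0.03], [0, 0, 0.001, 0, 0.03], [0, 0, 0, 0, 0.03]]}}

```text
clock: 22.1
position: [618.6, -35.8, 125.8]
ee_rot: [-0.633, 0.774, -0.0, -0.0]
contact_force: [0.1, -1.9, -2.9]
gripper_width: 54.8
```

```bash
python3 - <<'E'
from h import *
show(); look("r3","side",(190,140,270,215),8)
E
```

```text
t 22.1 pos [618.6 -35.8 125.8] psi -101.5 tilt 0.03 F [ 0.1 -1.9 -2.9] T [-0.72  0.11  0.02] w 54.8 j6 -23.1
```

View pics/r3.png

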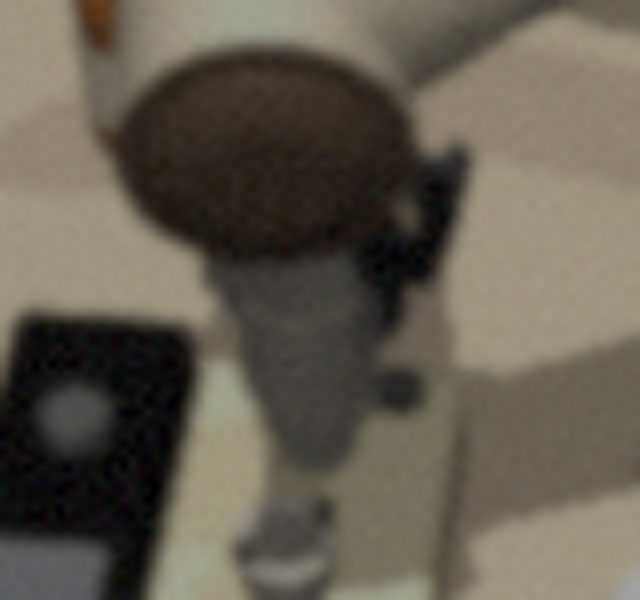

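{"method": "drive_tool", "body": {"steps": [[0, 0, 0.001, 0, 0.03], [0, 0, 0.001, 0, 0.03], [0, 0, 0, 0, 0.03]]}}

```text
clock: 22.45
position: [618.6, -35.9, 125.7]
ee_rot: [-0.633, 0.774, -0.001, -0.0]
contact_force: [-4.9, -2.1, 6.5]
gripper_width: 54.8
```

{"method": "drive_tool", "body": {"steps": [[0, 0, 0, 0, 0.058], [0, 0, 0, 0, 0.062], [0, 0, 0, 0, 0.07], [0, 0, 0, 0, 0.0854], [0, 0, 0, 0, 0.0854], [0, 0, 0, 0, 0.0854]]}}

```text
clock: 23.05
position: [618.7, -35.5, 123.6]
ee_rot: [-0.633, 0.774, -0.0, 0.0]
contact_force: [0.1, -0.1, 0.4]
gripper_width: 85.2
```

{"method": "drive_tool", "body": {"steps": [[0, 0, -0.01, 0, 0.0854], [0, 0, -0.03, 0, 0.0854], [0, 0, -0.045, 0, 0.0854], [0, 0, -0.045, 0, 0.0854], [0, 0, 0, 0, 0.0854]]}}

```text
clock: 23.55
position: [622.3, -35.8, 263.0]
ee_rot: [-0.633, 0.774, -0.005, 0.006]
contact_force: [0.3, 0.0, 0.6]
gripper_width: 85.2
```

```bash
python3 - <<'E'
from h import *
from cyl import cyl
show(); p,d=look("r4","side",(170,120,280,240),6); look("r4t","top")
P=cloud("side",d).reshape(-1,3); m=np.hypot(P[:,0]-618.8,P[:,1]+35.6)<32; Q=P[m]; print(np.percentile(Q[(Q[:,2]<180)][:,2],[90,95,98]))
cyl("r4","side",618.8,-35.6,110,150)
plan(379,300,200,-11,47)
E
```

```text
t 23.55 pos [622.3 -35.8 263. ] psi -101.4 tilt 0.95 F [0.3 0.  0.6] T [-0.03 -0.03  0.02] w 85.2 j6 -23.2
[152.08535412 154.34564809 155.40987321]
side cyl axis [619.1 -33.5] n 258 res 1.9 z 110.0
turn -90.5 deg: 11 rows of -8.23; shift total [-299.7 -283.5   56. ] mm: 9 rows of [-0.0333 -0.0315  0.0062]
```

View pics/r4.png

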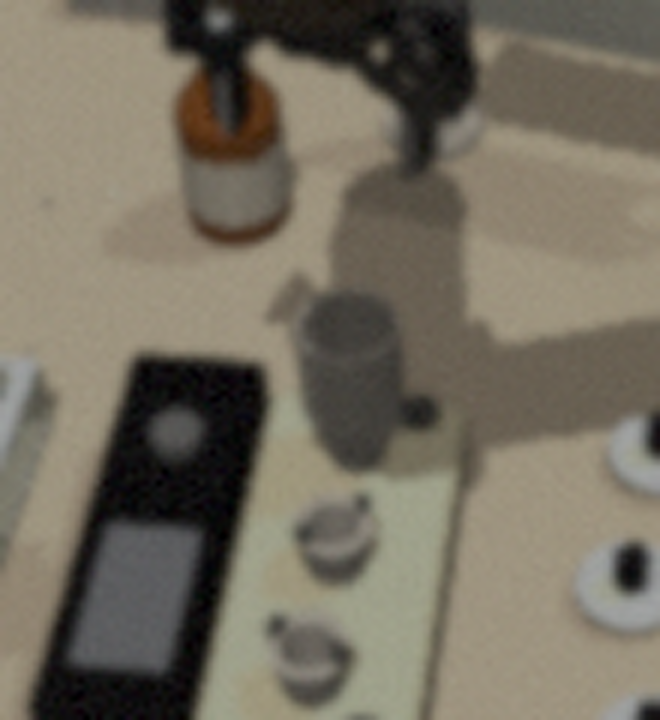

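Cup A is seated, with its rim measuring about 155.5 mm. Next is cup B, the grey one at side (296,292).

```bash
python3 - <<'E'
from h import *
plan(378.8,300.5,200,None,47)
E
```

```text
turn -0.0 deg: 0 rows of -0.00; shift total [-281.2  302.5   56. ] mm: 9 rows of [-0.0312  0.0336  0.0062]
```

{"method": "drive_tool", "body": {"steps": [[-0.0312, 0.0336, 0, 0, 0.0854], [-0.0312, 0.0336, 0, 0, 0.0854], [-0.0312, 0.0336, 0, 0, 0.0854], [-0.0312, 0.0336, 0.008, 0, 0.0854], [-0.0312, 0.0336, 0.008, 0, 0.0854], [-0.0312, 0.0336, 0.01, 0, 0.0854], [-0.0312, 0.0336, 0.01, 0, 0.0854], [-0.0312, 0.0336, 0.01, 0, 0.0854], [-0.0312, 0.0336, 0.01, 0, 0.0854], [0, 0, 0, 0, 0.0854], [0, 0, 0, 0, 0.0854]]}}

```text
clock: 24.75
position: [377.2, 300.0, 196.6]
ee_rot: [-0.634, 0.774, -0.0, -0.001]
contact_force: [0.6, -0.1, 0.6]
gripper_width: 85.5
```

```bash
python3 - <<'E'
from h import *
from cyl import cyl
show();  look("b1","side",(230,220,350,340),5); plan(378.8,300.5,85,None,47); cyl("b1","side",379,300.5,75,112);cyl("n1s","side",379,300.5,75,112)
E
```

```text
t 24.75 pos [377.2 300.  196.6] psi -101.4 tilt 0.17 F [ 0.6 -0.1  0.6] T [-0.01  0.03  0.01] w 85.5 j6 -69.2
turn -0.0 deg: 0 rows of -0.00; shift total [ -1.2  -0.7 112. ] mm: 3 rows of [-0.0004 -0.0002  0.0373]
side cyl axis [379.2 301. ] n 254 res 1.99 z 75.0
side cyl axis [379.5 300.9] n 257 res 2.02 z 76.0
```

View pics/b1.png

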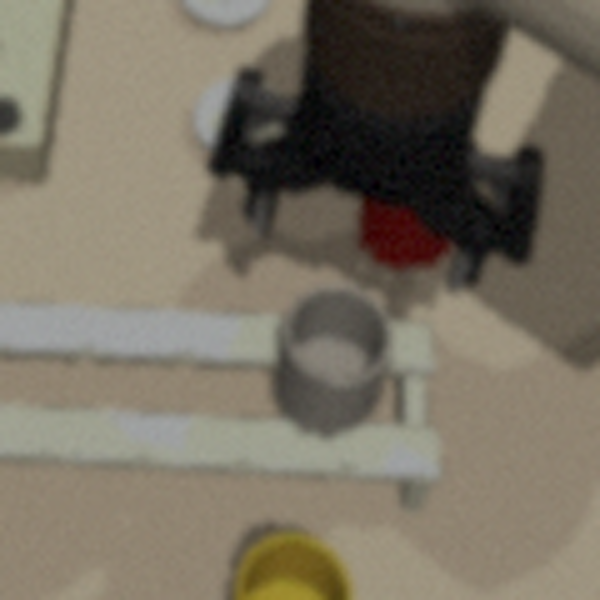

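{"method": "drive_tool", "body": {"steps": [[-0.0006, -0.0008, 0.04, 0, 0.0854], [-0.0006, -0.0008, 0.04, 0, 0.0854], [0, 0, 0.02, 0, 0.0854], [0, 0, 0.009, 0, 0.0854], [0, 0, 0, 0, 0.07], [0, 0, 0, 0, 0.055], [0, 0, 0, 0, 0.04], [0, 0, 0, 0, 0.03], [0, 0, 0, 0, 0.03], [0, 0, 0, 0, 0.03]]}}

```text
clock: 25.8
position: [381.0, 301.4, 90.2]
ee_rot: [-0.633, 0.774, 0.0, 0.001]
contact_force: [-0.5, -1.8, 7.3]
gripper_width: 53.8
```

```bash
python3 - <<'E'
from h import *
show();  look("b2","side",(230,220,350,340),5)
E
```

```text
t 25.8 pos [381.  301.4  90.2] psi -101.5 tilt 0.17 F [-0.5 -1.8  7.3] T [-0.57 -0.36 -0.02] w 53.8 j6 -69.1
```

View pics/b2.png

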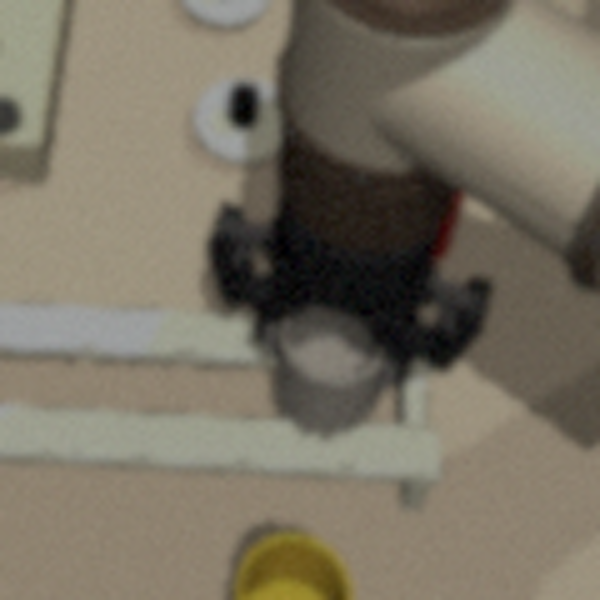

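{"method": "drive_tool", "body": {"steps": [[0, 0, -0.01, 0, 0.03], [0, 0, -0.03, 0, 0.03], [0, 0, -0.045, 0, 0.03], [0, 0, -0.045, 0, 0.03], [0.0045, -0.0214, -0.0375, 0, 0.03], [0.0045, -0.0214, -0.0375, 0, 0.03], [0.0045, -0.0214, -0.0375, 0, 0.03], [0.0045, -0.0214, -0.0375, 0, 0.03], [0.0045, -0.0214, -0.0375, 0, 0.03], [0.0045, -0.0214, -0.0375, 0, 0.03], [0.0045, -0.0214, -0.0375, 0, 0.03], [0.0045, -0.0214, -0.0375, 0, 0.03], [0, 0, 0, 0, 0.03], [0, 0, 0, 0, 0.03]]}}

```text
clock: 27.25
position: [540.5, 231.6, 517.6]
ee_rot: [-0.633, 0.774, 0.001, -0.001]
contact_force: [-0.3, 0.7, -4.5]
gripper_width: 53.5
```

```bash
python3 cupview.py cw1
```

```text
t 27.25 pos [540.5 231.6 517.6] psi -101.5 tilt 0.15 F [-0.3  0.7 -4.5] T [ 0.03  0.09 -0.04] w 53.5 j6 -50.4
232 149 (np.int64(192), np.int64(114), np.int64(272), np.int64(194))
```

{"method": "drive_tool", "body": {"steps": [[0, 0, 0, -8, 0.03], [0, 0, 0, -8, 0.03], [0, 0, 0, -8, 0.03], [0, 0, 0, -8, 0.03], [0, 0, 0, -8, 0.03], [0, 0, 0, 0, 0.03]]}}

```text
clock: 27.9
position: [539.4, 231.8, 516.8]
ee_rot: [0.86, -0.511, -0.001, 0.002]
contact_force: [0.5, -0.5, -3.7]
gripper_width: 53.7
```

```bash
python3 cupview.py cw2
```

```text
t 27.9 pos [539.4 231.8 516.8] psi -61.4 tilt 0.24 F [ 0.5 -0.5 -3.7] T [ 0.02 -0.02 -0.03] w 53.7 j6 -10.5
232 149 (np.int64(192), np.int64(114), np.int64(272), np.int64(194))
```

{"method": "drive_tool", "body": {"steps": [[0, 0, 0, -8, 0.03], [0, 0, 0, -8, 0.03], [0, 0, 0, -8, 0.03], [0, 0, 0, -8, 0.03], [0, 0, 0, -8, 0.03], [0, 0, 0, 0, 0.03]]}}

```text
clock: 28.55
position: [540.1, 231.5, 517.8]
ee_rot: [0.982, -0.188, -0.001, 0.001]
contact_force: [-0.1, -0.2, -4.0]
gripper_width: 53.3
```

```bash
python3 cupview.py cw3
```

```text
t 28.55 pos [540.1 231.5 517.8] psi -21.6 tilt 0.11 F [-0.1 -0.2 -4. ] T [0.04 0.02 0.  ] w 53.3 j6 29.4
232 148 (np.int64(192), np.int64(113), np.int64(272), np.int64(193))
```

View pics/cw1.png

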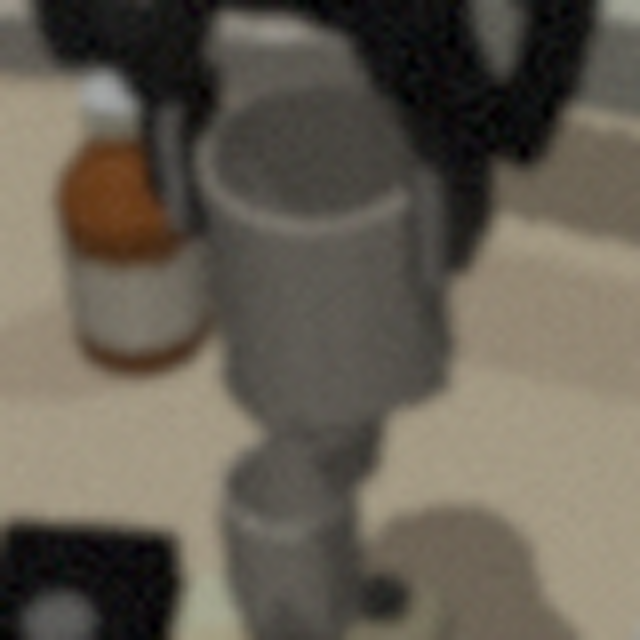

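View pics/cw2.png

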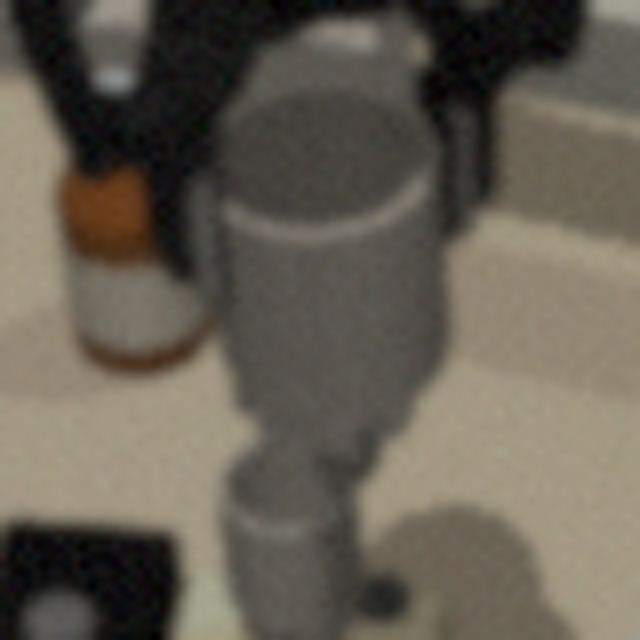

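View pics/cw3.png

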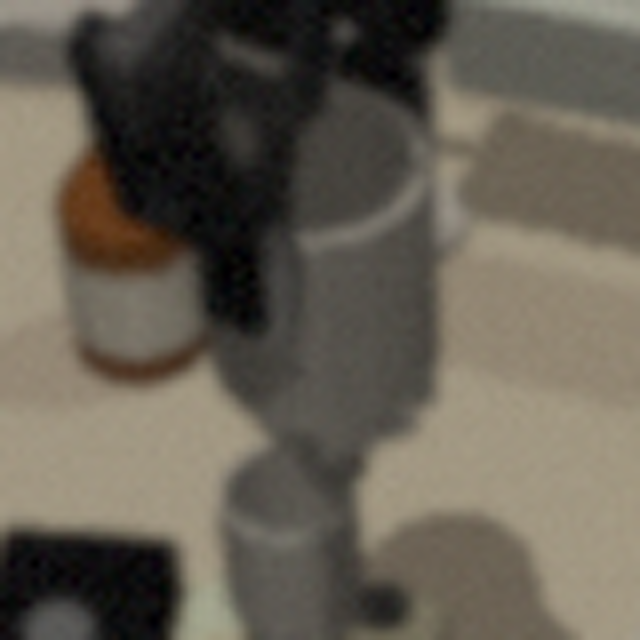

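```bash
sed -i '/^for a in/d' prof.py; cat > prof2.py <<'E'
from prof import prof
from cyl import cyl
for a in [("cw1",540.5,231.6,517.6-40.2,-101.5),("cw2",539.4,231.8,516.8-40.2,-61.4),("cw3",540.1,231.5,517.8-40.2,-21.6)]:
    c=cyl(a[0],"side",a[1],a[2],484,512); prof(a[0],c[0],c[1],a[3],a[4])
E
python3 prof2.py
```

```text
side cyl axis [539.2 229.2] n 321 res 0.53 z 484.0
cw1 az 102.1
 -80 rel psi  123 : 161 160 157 152 143 134 122 114 110 109 114 116 116 115 109  99  90  83  79
 -72 rel psi  131 : 161 161 160 158 153 143 131 121 109 102  97  97 102 103 105 104  99  91  85
 -64 rel psi  139 : 146 156 160 160 157 151 141 125 110  97  90  86  83  84  89  88  89  89  86
 -56 rel psi  147 : 105 121 143 152 155 151 143 129 113  98  87  82  79  77  77  79  79  76  76
 -48 rel psi  155 :  83  88  98 114 129 137 135 122 108  95  88  83  79  79  82  83  83  83  81
 -40 rel psi  163 :  86  87  87  89  91  96 106 104  99  93  88  86  86  86  85  86  86  85  85
 -32 rel psi  171 :  88  88  89  90  88  87  87  85  86  88  89  91  90  88  86  86  89  89  89
 -24 rel psi  179 :  92  92  92  90  89  90  88  85  80  81  82  85  90  91  92  92  91  92  92
 -16 rel psi    7 :  88  86  83  81  80  81  83  81  77  78  82  88  90  92  93  93  93  93  93
  -8 rel psi   15 :  74  71  69  64  66  69  74  79  81  81  83  88  92  94  92  90  92  92  91
   0 rel psi   23 :  72  68  66  65  64  63  65  72  76  78  79  87  91  92 
[... 4438 characters left out ...]
  81  82  83  84  82  82  82
  32 rel psi  156 : 159 160 160 159 156 146 131 108  91  82  80  79  80  79  77  78  80  79  78
  40 rel psi  164 : 162 162 162 162 152 138 121 103  95  93  92  87  81  78  77  77  76  77  78
  48 rel psi  172 : 162 161 159 155 147 134 125 121 115 104  92  80  76  75  75  75  72  73  74
  56 rel psi    0 : 159 159 157 154 150 147 141 131 112  96  86  82  81  81  78  74  73  74  74
  64 rel psi    8 : 157 158 158 157 154 147 132 120 110 104 103 101  98  92  86  84  83  83  83
  72 rel psi   16 : 160 160 159 154 144 136 128 127 125 122 120 112 106 101  98  97  97  98  98
  80 rel psi   24 : 160 158 152 145 138 137 136 134 131 126 119 114 110 108 109 110 110 109 109
```

```bash
python3 - <<'E'
from h import *
plan(614.8,124,190,-74,47)
E
```

```text
turn 52.3 deg: 7 rows of 7.47; shift total [123.9 -42.1 328. ] mm: 8 rows of [ 0.0155 -0.0053  0.041 ]
```

{"method": "drive_tool", "body": {"steps": [[0, 0, 0, 7.47, 0.03], [0, 0, 0, 7.47, 0.03], [0, 0, 0, 7.47, 0.03], [0, 0, 0, 7.47, 0.03], [0, 0, 0, 7.47, 0.03], [0, 0, 0, 7.47, 0.03], [0, 0, 0, 7.47, 0.03], [0, 0, 0, 0, 0.03]]}}

```text
clock: 29.4
position: [540.4, 231.4, 518.3]
ee_rot: [0.799, -0.602, -0.0, 0.0]
contact_force: [-0.3, 0.1, -3.6]
gripper_width: 53.5
```

{"method": "drive_tool", "body": {"steps": [[0.0155, -0.0053, 0.041, 0, 0.03], [0.0155, -0.0053, 0.041, 0, 0.03], [0.0155, -0.0053, 0.041, 0, 0.03], [0.0155, -0.0053, 0.041, 0, 0.03], [0.0155, -0.0053, 0.041, 0, 0.03], [0.0155, -0.0053, 0.041, 0, 0.03], [0.0155, -0.0053, 0.041, 0, 0.03], [0.0155, -0.0053, 0.041, 0, 0.03], [0, 0, 0, 0, 0.03], [0, 0, 0, 0, 0.03]]}}

```text
clock: 30.4
position: [616.2, 123.8, 190.4]
ee_rot: [0.8, -0.6, 0.0, 0.001]
contact_force: [1.0, 0.4, -2.7]
gripper_width: 53.6
```

```bash
python3 - <<'E'
from h import *
from cyl import cyl
show(); look("l1","side",(180,150,280,260),6); plan(614.8,124,190,-74,47); cyl("l1","side",614.6,121,156,184)
E
```

```text
t 30.4 pos [616.2 123.8 190.4] psi -73.8 tilt 0.09 F [ 1.   0.4 -2.7] T [ 0.03 -0.1   0.05] w 53.6 j6 -9.9
turn 0.3 deg: 1 rows of 0.25; shift total [-0.1  2.4  2.4] mm: 1 rows of [-0.0001  0.0024  0.0024]
side cyl axis [615.7 121.1] n 136 res 0.84 z 156.0
```

View pics/l1.png

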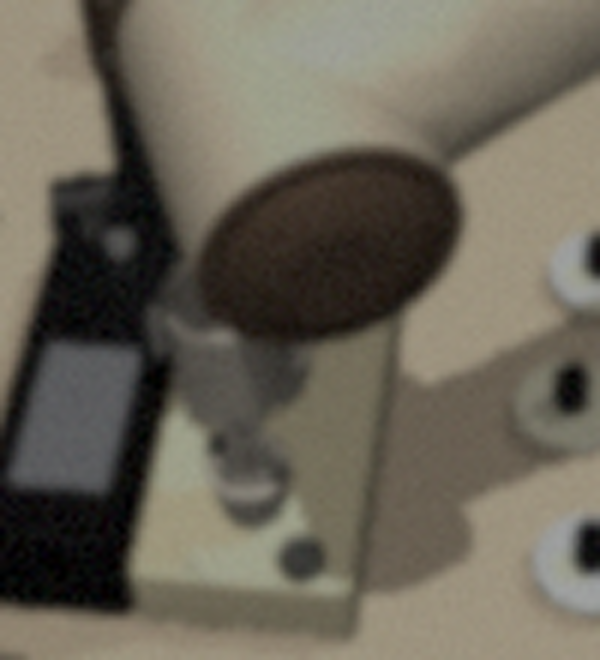

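{"method": "drive_tool", "body": {"steps": [[0, 0.0012, 0, 0, 0.03], [0, 0, 0.015, 0, 0.03], [0, 0, 0.015, 0, 0.03], [0, 0, 0.01, 0, 0.03], [0, 0, 0.005, 0, 0.03], [0, 0, 0.005, 0, 0.03], [0, 0, 0.004, 0, 0.03], [0, 0, 0, 0, 0.03]]}}

```text
clock: 31.25
position: [614.8, 123.8, 136.5]
ee_rot: [0.8, -0.6, -0.0, 0.0]
contact_force: [0.4, -1.2, -3.1]
gripper_width: 53.1
```

{"method": "drive_tool", "body": {"steps": [[0, 0, 0.002, 0, 0.03], [0, 0, 0.002, 0, 0.03], [0, 0, 0, 0, 0.03]]}}

```text
clock: 31.55
position: [614.7, 123.7, 132.5]
ee_rot: [0.8, -0.6, -0.0, 0.0]
contact_force: [-0.3, 0.1, -3.7]
gripper_width: 53.9
```

```bash
python3 - <<'E'
from h import *
show()
E
```

```text
t 31.55 pos [614.7 123.7 132.5] psi -73.8 tilt 0.02 F [-0.3  0.1 -3.7] T [-0.02  0.03  0.02] w 53.9 j6 -9.9
```

{"method": "drive_tool", "body": {"steps": [[0, 0, 0.002, 0, 0.03], [0, 0, 0.002, 0, 0.03], [0, 0, 0, 0, 0.03]]}}

```text
clock: 31.85
position: [615.1, 123.7, 128.6]
ee_rot: [0.8, -0.6, 0.0, -0.0]
contact_force: [0.5, -0.7, -4.1]
gripper_width: 53.2
```

{"method": "drive_tool", "body": {"steps": [[0, 0, 0.002, 0, 0.03], [0, 0, 0.001, 0, 0.03], [0, 0, 0, 0, 0.03]]}}

```text
clock: 32.15
position: [615.4, 123.8, 126.6]
ee_rot: [0.8, -0.6, 0.001, -0.0]
contact_force: [0.4, -1.0, 0.6]
gripper_width: 53.5
```

```bash
python3 - <<'E'
from h import *
show()
E
```

```text
t 32.15 pos [615.4 123.8 126.6] psi -73.8 tilt 0.08 F [ 0.4 -1.   0.6] T [-0.22 -0.11 -0.02] w 53.5 j6 -9.9
```

Seated with no search needed. I'll release it and check.

{"method": "drive_tool", "body": {"steps": [[0, 0, 0.001, 0, 0.03], [0, 0, 0, 0, 0.03], [0, 0, 0, 0, 0.058], [0, 0, 0, 0, 0.062], [0, 0, 0, 0, 0.07], [0, 0, 0, 0, 0.0854], [0, 0, 0, 0, 0.0854], [0, 0, 0, 0, 0.0854]]}}

```text
clock: 32.95
position: [614.8, 123.7, 124.6]
ee_rot: [0.8, -0.6, -0.0, 0.0]
contact_force: [-0.0, 0.1, -0.5]
gripper_width: 85.5
```

{"method": "drive_tool", "body": {"steps": [[0, 0, -0.01, 0, 0.0854], [0, 0, -0.03, 0, 0.0854], [0, 0, -0.045, 0, 0.0854], [0, 0, -0.045, 0, 0.0854], [0.04, 0.015, 0, 0, 0.0854], [0.045, 0.015, 0, 0, 0.0854], [0.045, 0.015, 0, 0, 0.0854], [0, 0, 0, 0, 0.0854], [0, 0, 0, 0, 0.0854]]}}

```text
clock: 33.85
position: [607.9, -14.9, 255.6]
ee_rot: [0.799, -0.601, 0.0, -0.0]
contact_force: [1.1, 0.4, -0.3]
gripper_width: 85.1
```

```bash
python3 - <<'E'
from h import *
from cyl import cyl
show(); p,d=look("l2","side",(180,150,300,260),6); pt,dt=look("l2t","top",(200,130,320,230),6)
for n,dd in(("side",d),("top",dt)):
  P=cloud(n,dd).reshape(-1,3)
  for c in((614.6,121),(618.8,-35)):
    Q=P[(np.hypot(P[:,0]-c[0],P[:,1]-c[1])<31)&(P[:,2]<172)]; print(n,c,np.percentile(Q[:,2],[90,95,98]).round(1))
cyl("l2","side",614.6,121,110,150); cyl("l2","side",618.8,-35,110,150)
E
```

```text
t 33.85 pos [607.9 -14.9 255.6] psi -73.9 tilt 0.07 F [ 1.1  0.4 -0.3] T [ 0.   -0.06  0.01] w 85.1 j6 2.2
side (614.6, 121) [152.1 154.8 155.7]
side (618.8, -35) [152.4 154.  155.1]
top (614.6, 121) [154.8 158.4 160.9]
top (618.8, -35) [153.2 156.3 157.7]
side cyl axis [614.4 122.5] n 286 res 1.83 z 111.0
side cyl axis [618.8 -33.5] n 258 res 1.92 z 110.0
```

View pics/l2.png

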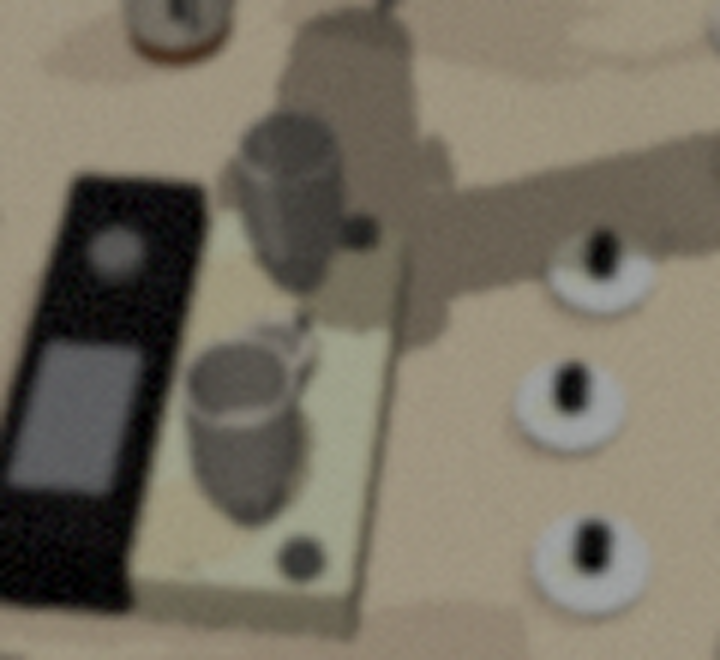

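View pics/l2t.png

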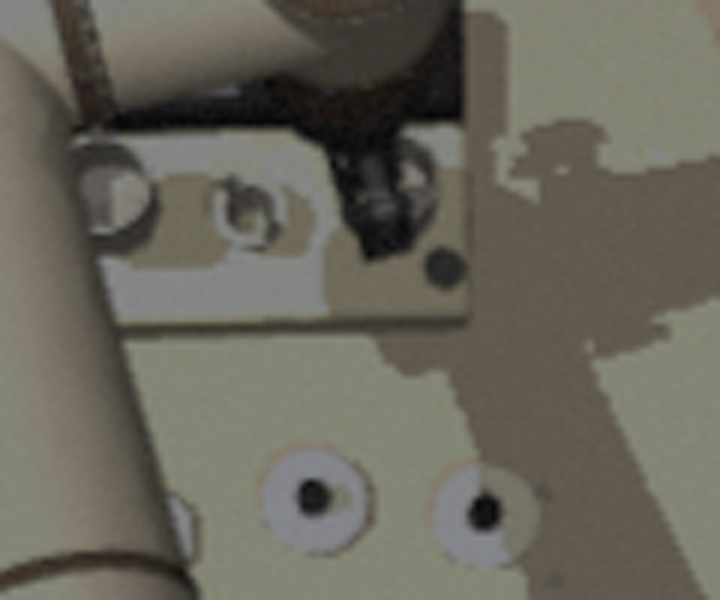

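Both cups are home, with rims at about 155–156 mm. Measuring the lids now.

```bash
cat > lids.py <<'E'
from h import *
def lids(f,n,approx):
    p=np.load(f+".npz")["p"]; hsv=cv2.cvtColor(p,cv2.COLOR_BGR2HSV); V=hsv[...,2]
    for (x,y) in approx:
        c=w2p(n,[x,y,14])[0]; yy,xx=np.mgrid[:384,:512]; near=np.hypot(xx-c[0],yy-c[1])<14
        k=near&(V<60); v,u=np.nonzero(k)
        if len(u)<4: print(n,"no knob",x,y); continue
        K=p2z(n,[[u.mean(),v.mean()]],27 )[0]
        top=p2z(n,[[u.mean(),v.min()+2.5]],40)[0]
        print(n,(x,y),"knob mid@27",K[:2].round(1),"px",u.mean().round(1),v.mean().round(1),len(u))
        b,g,r=[q.astype(int) for q in cv2.split(p)]
        m=(near&((r-b)<12)&(V>90))|k; m=cv2.morphologyEx(m.astype(np.uint8),cv2.MORPH_CLOSE,np.ones((3,3)))
        cs,_=cv2.findContours(m,cv2.RETR_EXTERNAL,cv2.CHAIN_APPROX_NONE); cc=max(cs,key=cv2.contourArea)[:,0]
        X=p2z(n,cc,12)[:,:2].astype(np.float32); print("   disc",cv2.minEnclosingCircle(X), X.mean(0).round(1))
A=[(437,108),(458,7),(451,-90)]
if __name__=="__main__":
    lids("l2","side",A); lids("l2t","top",A)
E
python3 lids.py
```

```text
side (437, 108) knob mid@27 [439.5 109.5] px 278.4 240.8 27
   disc ((439.5414123535156, 109.93023681640625), 30.798370361328125) [439.9 109.6]
side (458, 7) knob mid@27 [460.7   8.3] px 274.7 214.3 23
   disc ((459.7881164550781, 8.57736587524414), 30.893709182739258) [460.6   8.5]
side (451, -90) knob mid@27 [452.2 -92.2] px 279.8 191.8 28
   disc ((451.6942443847656, -90.60160064697266), 31.04157257080078) [451.  -87.8]
top (437, 108) knob mid@27 [421.2 104. ] px 223.8 224.0 51
   disc ((428.6996765136719, 108.49925231933594), 41.72690200805664) [430.4 101.1]
top (458, 7) knob mid@27 [461.5   7.9] px 251.7 212.4 21
   disc ((460.9305419921875, 7.573408126831055), 31.847156524658203) [460.6   7.9]
top (451, -90) knob mid@27 [452.4 -91.2] px 280.4 215.0 21
   disc ((450.90557861328125, -88.74609375), 30.555500030517578) [448.8 -84.1]
```

```bash
python3 - <<'E'
from h import *
plan(452.3,-91.3,80,None,46)
E
```

```text
turn -0.0 deg: 0 rows of -0.00; shift total [ 31.4 171.4 175.2] mm: 6 rows of [0.0052 0.0286 0.0292]
```

{"method": "drive_tool", "body": {"steps": [[0.0079, 0.0428, 0, 0, 0.06], [0.0079, 0.0428, 0, 0, 0.06], [0.0079, 0.0428, 0.025, 0, 0.05], [0.0079, 0.0428, 0.025, 0, 0.05], [0, 0, 0.045, 0, 0.05], [0, 0, 0.045, 0, 0.05], [0, 0, 0.035, 0, 0.05], [0, 0, 0, 0, 0.05], [0, 0, 0, 0, 0.05]]}}

```text
clock: 34.85
position: [453.6, -90.9, 80.5]
ee_rot: [0.8, -0.599, 0.0, 0.0]
contact_force: [1.3, 0.3, 0.2]
gripper_width: 50.3
```

```bash
python3 - <<'E'
from h import *
from lids import lids,A
show(); look("d1","side",(240,150,320,220),8); look("d1t","top",(240,180,320,240),8)
lids("d1","side",A[2:]); plan(452.3,-91.3,20)
E
```

```text
t 34.85 pos [453.6 -90.9  80.5] psi -73.7 tilt 0.03 F [1.3 0.3 0.2] T [ 0.01 -0.09  0.01] w 50.3 j6 7.4
side (451, -90) knob mid@27 [451.9 -91.1] px 279.9 192.0 31
   disc ((453.4956970214844, -104.22418212890625), 15.233881950378418) [ 451.7 -103.4]
turn -0.0 deg: 0 rows of -0.00; shift total [-0.4  2.4 61.9] mm: 2 rows of [-0.0002  0.0012  0.0309]
```

View pics/d1.png

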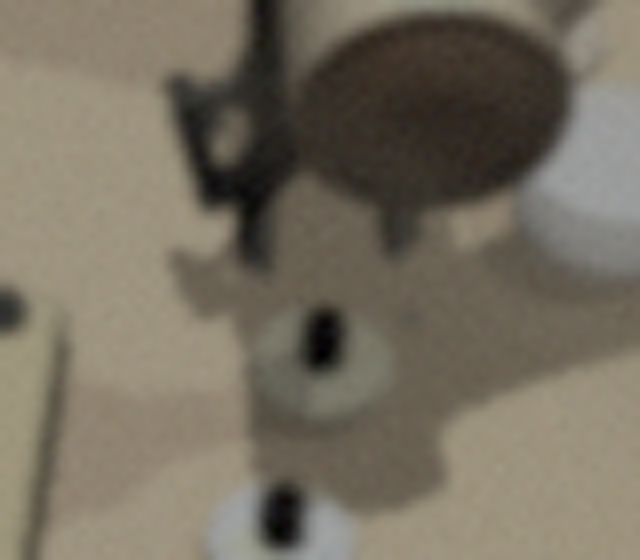

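{"method": "drive_tool", "body": {"steps": [[0, 0.001, 0.03, 0, 0.05], [0, 0, 0.025, 0, 0.05], [0, 0, 0.005, 0, 0.05], [0, 0, 0, 0, 0.035], [0, 0, 0, 0, 0.02], [0, 0, 0, 0, 0.005], [0, 0, 0, 0, 0], [0, 0, 0, 0, 0], [0, 0, 0, 0, 0]]}}

```text
clock: 35.85
position: [453.2, -91.7, 21.7]
ee_rot: [0.8, -0.6, 0.002, -0.001]
contact_force: [-1.1, 0.7, 7.3]
gripper_width: 17.7
```

```bash
python3 - <<'E'
from h import *
show()
E
```

```text
t 35.85 pos [453.2 -91.7  21.7] psi -73.8 tilt 0.23 F [-1.1  0.7  7.3] T [0.25 0.25 0.01] w 17.7 j6 7.4
```

{"method": "drive_tool", "body": {"steps": [[0, 0, -0.01, 0, 0], [0, 0, -0.03, 0, 0], [0, 0, -0.045, 0, 0], [0, 0, -0.045, 0, 0], [0, 0, -0.045, 0, 0], [0, 0, -0.02, 0, 0], [0, 0, 0, 0, 0], [0, 0, 0, 0, 0]]}}

```text
clock: 36.65
position: [450.9, -91.8, 215.1]
ee_rot: [0.8, -0.601, -0.0, -0.001]
contact_force: [-0.2, -0.3, -1.2]
gripper_width: 17.6
```

```bash
python3 - <<'E'
from h import *
show(); look("d2","side",(215,100,315,200),7); plan(618.8,-34.9,220,None,46)
E
```

```text
t 36.65 pos [450.9 -91.8 215.1] psi -73.8 tilt 0.06 F [-0.2 -0.3 -1.2] T [-0.01  0.07  0.03] w 17.6 j6 7.4
turn -0.0 deg: 0 rows of -0.00; shift total [  -7.8 -177.5   -5.9] mm: 4 rows of [-0.002  -0.0444 -0.0015]
```

View pics/d2.png

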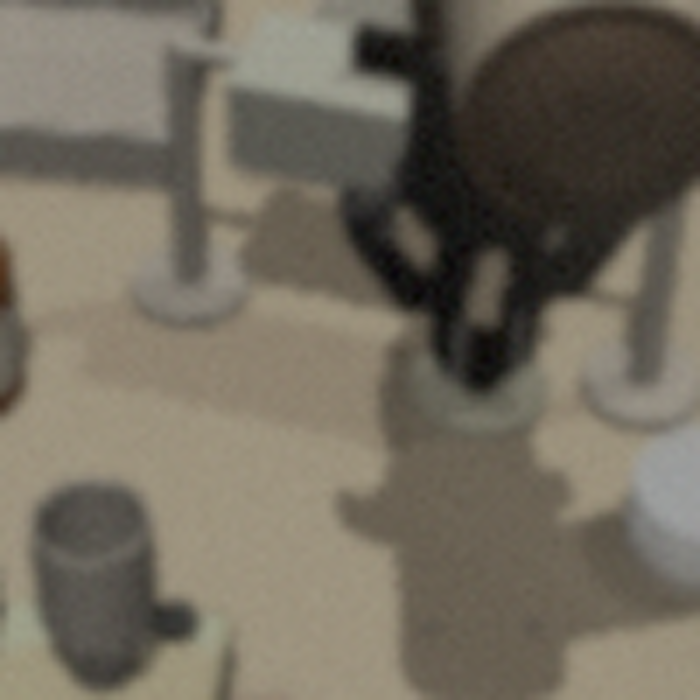

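{"method": "drive_tool", "body": {"steps": [[-0.002, -0.03, 0, 0, 0], [-0.002, -0.045, 0, 0, 0], [-0.002, -0.045, 0, 0, 0], [-0.002, -0.045, 0, 0, 0], [0, -0.0125, 0, 0, 0], [0, 0, 0.015, 0, 0], [0, 0, 0, 0, 0], [0, 0, 0, 0, 0]]}}

```text
clock: 37.5
position: [618.9, -34.9, 198.1]
ee_rot: [0.8, -0.6, -0.001, 0.002]
contact_force: [-0.0, 0.0, -0.8]
gripper_width: 17.7
```

```bash
python3 - <<'E'
from h import *
show(); p,d=look("d3","side",(190,110,270,200),7); 
P=cloud("side",d); V=p.max(2).astype(int); s,_,_=st(); c=s["position"]
m=(np.hypot(P[...,0]-c[0],P[...,1]-c[1])<38)&(abs(P[...,2]-(c[2]-21.7+12))<5)&(V>75)
v,u=np.nonzero(m); zt=c[2]-21.7+14; X=p2z("side",np.c_[u,v],zt)[:,:2].astype(np.float32)
print(len(u),cv2.minEnclosingCircle(X),cv2.minAreaRect(X))
E
```

```text
t 37.5 pos [618.9 -34.9 198.1] psi -73.8 tilt 0.24 F [-0.   0.  -0.8] T [ 0.   -0.03  0.01] w 17.7 j6 4.5
143 ((616.9706420898438, -28.494733810424805), 31.36585235595703) ((617.0789184570312, -22.48907470703125), (58.920005798339844, 49.61358642578125), 12.989514350891113)
```

View pics/d3.png

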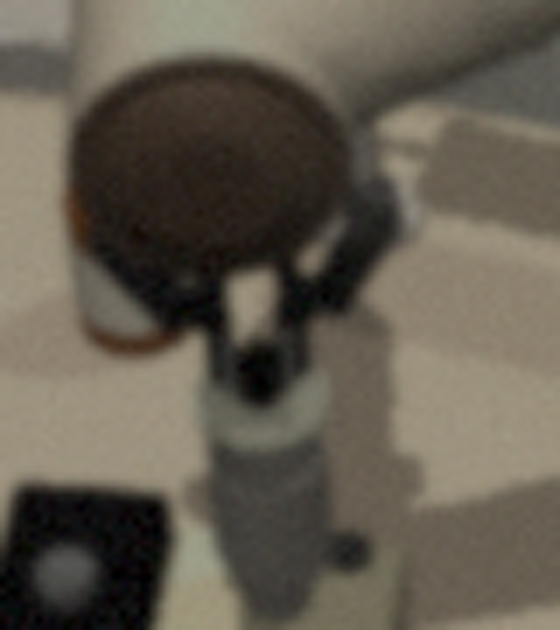

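```bash
python3 - <<'E'
from h import *
for c,z,r in(((618.8,-34.9),188,31),((618.8,-34.9),140,28)):
    t=np.linspace(0,2*np.pi,90); q=w2p("side",np.c_[c[0]+r*np.cos(t),c[1]+r*np.sin(t),t*0+z]); q=(q-[190,110]+.5)*7
    print("pred x",q[:,0].min().round(0),q[:,0].max().round(0),"y bottom",q[:,1].max().round(0))
p=np.load("d3.npz")["p"].astype(int)
for row in (110+400//7,110+410//7,110+480//7,110+500//7): print(row,[(c,p[row,c].max(),p[row,c,2]-p[row,c,0]) for c in range(214,242)])
E
```

```text
pred x 192.0 333.0 y bottom 447.0
pred x 207.0 330.0 y bottom 517.0
167 [(214, np.int64(158), np.int64(29)), (215, np.int64(155), np.int64(30)), (216, np.int64(153), np.int64(26)), (217, np.int64(144), np.int64(21)), (218, np.int64(119), np.int64(16)), (219, np.int64(104), np.int64(13)), (220, np.int64(102), np.int64(15)), (221, np.int64(95), np.int64(11)), (222, np.int64(91), np.int64(11)), (223, np.int64(83), np.int64(10)), (224, np.int64(68), np.int64(10)), (225, np.int64(49), np.int64(5)), (226, np.int64(38), np.int64(4)), (227, np.int64(32), np.int64(6)), (228, np.int64(44), np.int64(6)), (229, np.int64(66), np.int64(9)), (230, np.int64(89), np.int64(11)), (231, np.int64(105), np.int64(13)), (232, np.int64(119), np.int64(18)), (233, np.int64(121), np.int64(15)), (234, np.int64(122), np.int64(15)), (235, np.int64(119), np.int64(15)), (236, np.int64(116), np.int64(17)), (237, np.int64(104), np.int64(20)), (238, np.int64(101), np.int64(20)), (239, np.int64(106), np.int64(23)), (240, np.int64(104), np.int64(24)), (241, np.int64(105), np.int64(24))]
168 [(214, np.int64(155), np.int64
[... 2230 characters left out ...]
nt64(7)), (222, np.int64(64), np.int64(7)), (223, np.int64(67), np.int64(9)), (224, np.int64(70), np.int64(6)), (225, np.int64(72), np.int64(8)), (226, np.int64(71), np.int64(8)), (227, np.int64(76), np.int64(11)), (228, np.int64(73), np.int64(9)), (229, np.int64(72), np.int64(7)), (230, np.int64(68), np.int64(6)), (231, np.int64(67), np.int64(10)), (232, np.int64(66), np.int64(10)), (233, np.int64(66), np.int64(7)), (234, np.int64(63), np.int64(9)), (235, np.int64(62), np.int64(6)), (236, np.int64(67), np.int64(9)), (237, np.int64(86), np.int64(18)), (238, np.int64(98), np.int64(21)), (239, np.int64(105), np.int64(23)), (240, np.int64(103), np.int64(21)), (241, np.int64(103), np.int64(22))]
```

{"method": "drive_tool", "body": {"steps": [[0, 0, 0.015, 0, 0], [0, 0, 0.006, 0, 0], [0, 0, 0.003, 0, 0], [0, 0, 0.003, 0, 0], [0, 0, 0, 0, 0]]}}

```text
clock: 38.05
position: [619.8, -34.7, 173.0]
ee_rot: [0.8, -0.6, 0.0, 0.0]
contact_force: [-0.6, -0.6, -1.2]
gripper_width: 17.6
```

{"method": "drive_tool", "body": {"steps": [[0, 0, 0.002, 0, 0], [0, 0, 0.001, 0, 0], [0, 0, 0, 0, 0]]}}

```text
clock: 38.35
position: [619.9, -34.7, 169.9]
ee_rot: [0.8, -0.6, -0.0, 0.0]
contact_force: [0.2, 0.1, -0.7]
gripper_width: 17.5
```

```bash
python3 - <<'E'
from h import *
show()
E
```

```text
t 38.35 pos [619.9 -34.7 169.9] psi -73.8 tilt 0.01 F [ 0.2  0.1 -0.7] T [-0.03  0.03 -0.  ] w 17.5 j6 4.5
```

{"method": "drive_tool", "body": {"steps": [[0, 0, 0.001, 0, 0], [0, 0, 0.0005, 0, 0], [0, 0, 0, 0, 0.022], [0, 0, 0, 0, 0.03], [0, 0, 0, 0, 0.045], [0, 0, 0, 0, 0.05], [0, 0, 0, 0, 0.05], [0, 0, -0.02, 0, 0.05], [0, 0, -0.03, 0, 0.05], [0, 0, -0.04, 0, 0.05], [0, 0, 0, 0, 0.05]]}}

```text
clock: 39.45
position: [623.0, -34.9, 265.3]
ee_rot: [0.8, -0.6, 0.005, -0.004]
contact_force: [0.7, 1.2, 1.0]
gripper_width: 49.9
```

```bash
python3 - <<'E'
from h import *
from lids import lids,A
show(); look("e1","side",(180,130,300,260),6); lids("e1","side",A[:2]); plan(439.6,109.6,200)
E
```

```text
t 39.45 pos [623.  -34.9 265.3] psi -73.7 tilt 0.74 F [0.7 1.2 1. ] T [ 0.04 -0.01  0.02] w 49.9 j6 4.5
side (437, 108) knob mid@27 [439.3 109.7] px 278.4 240.9 27
   disc ((440.2330017089844, 110.224853515625), 30.712167739868164) [440.4 110.2]
side (458, 7) knob mid@27 [460.7   8.3] px 274.7 214.3 23
   disc ((460.4757995605469, 8.627531051635742), 30.554792404174805) [460.4   9.4]
turn -0.0 deg: 0 rows of -0.00; shift total [-189.2  134.4   62.1] mm: 5 rows of [-0.0378  0.0269  0.0124]
```

View pics/e1.png

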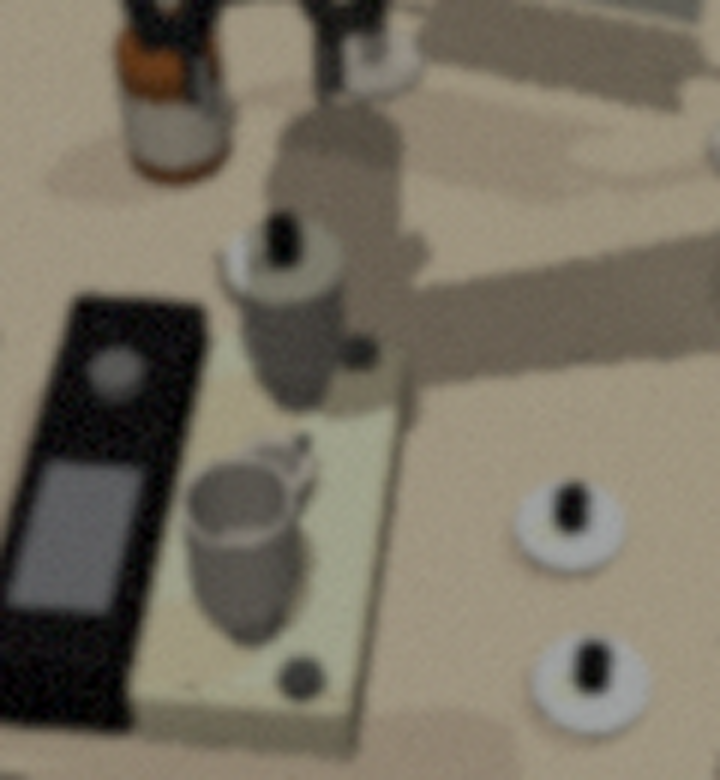

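The lid lies flat on cup A. Next is the near-left lid at (439.6,109.8), which goes on cup B.

{"method": "drive_tool", "body": {"steps": [[-0.0378, 0.0269, 0, 0, 0.05], [-0.0378, 0.0269, 0, 0, 0.05], [-0.0378, 0.0269, 0, 0, 0.05], [-0.0378, 0.0269, 0.01, 0, 0.05], [-0.0378, 0.0269, 0.03, 0, 0.05], [0, 0, 0.045, 0, 0.05], [0, 0, 0.045, 0, 0.05], [0, 0, 0.045, 0, 0.05], [0, 0, 0, 0, 0.05], [0, 0, 0, 0, 0.05]]}}

```text
clock: 40.5
position: [441.5, 106.3, 86.3]
ee_rot: [0.8, -0.6, -0.0, 0.001]
contact_force: [0.5, 0.6, 0.7]
gripper_width: 50.1
```

```bash
python3 - <<'E'
from h import *
from lids import lids,A
show(); look("e2","side",(240,190,320,260),8)
lids("e2","side",A[:1]); plan(440,109.8,20)
E
```

```text
t 40.5 pos [441.5 106.3  86.3] psi -73.8 tilt 0.12 F [0.5 0.6 0.7] T [ 0.01 -0.06  0.03] w 50.1 j6 -18.0
side (437, 108) knob mid@27 [439.3 109.7] px 278.4 240.9 27
   disc ((438.9193420410156, 108.68965148925781), 30.371782302856445) [438.7 108.1]
turn -0.0 deg: 0 rows of -0.00; shift total [-3.4  1.7 67.6] mm: 2 rows of [-0.0017  0.0008  0.0338]
```

View pics/e2.png

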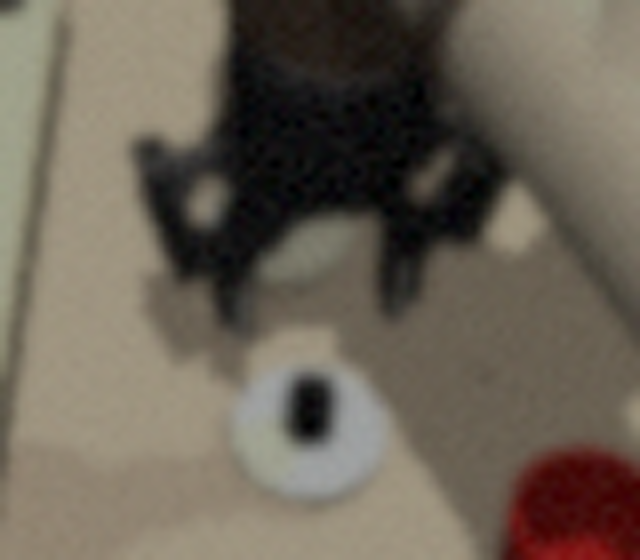

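{"method": "drive_tool", "body": {"steps": [[-0.0034, 0.0015, 0.03, 0, 0.05], [0, 0, 0.027, 0, 0.05], [0, 0, 0.01, 0, 0.05], [0, 0, 0, 0, 0.035], [0, 0, 0, 0, 0.02], [0, 0, 0, 0, 0.005], [0, 0, 0, 0, 0], [0, 0, 0, 0, 0], [0, 0, 0, 0, 0]]}}

```text
clock: 41.45
position: [440.5, 110.1, 21.1]
ee_rot: [0.8, -0.6, 0.001, -0.002]
contact_force: [-0.9, -1.2, 6.3]
gripper_width: 17.7
```

```bash
python3 - <<'E'
from h import *
show()
E
```

```text
t 41.45 pos [440.5 110.1  21.1] psi -73.8 tilt 0.23 F [-0.9 -1.2  6.3] T [-0.11  0.17 -0.08] w 17.7 j6 -18.5
```

{"method": "drive_tool", "body": {"steps": [[0, 0, -0.01, 0, 0], [0, 0, -0.03, 0, 0], [0, 0, -0.045, 0, 0], [0, 0, -0.045, 0, 0], [0, 0, -0.045, 0, 0], [0, 0, -0.02, 0, 0], [0, 0, 0, 0, 0], [0, 0, 0, 0, 0]]}}

```text
clock: 42.25
position: [438.3, 109.2, 214.4]
ee_rot: [0.8, -0.601, -0.0, -0.0]
contact_force: [0.7, 0.2, -1.2]
gripper_width: 18.0
```

```bash
python3 - <<'E'
from h import *
show(); look("e3","side",(200,120,320,220),6); plan(614.6,121,215,None,46)
E
```

```text
t 42.25 pos [438.3 109.2 214.4] psi -73.8 tilt 0.06 F [ 0.7  0.2 -1.2] T [ 0.02 -0.    0.01] w 18.0 j6 -18.5
turn -0.0 deg: 0 rows of -0.00; shift total [  37.6 -173.    -1.5] mm: 4 rows of [ 0.0094 -0.0432 -0.0004]
```

View pics/e3.png

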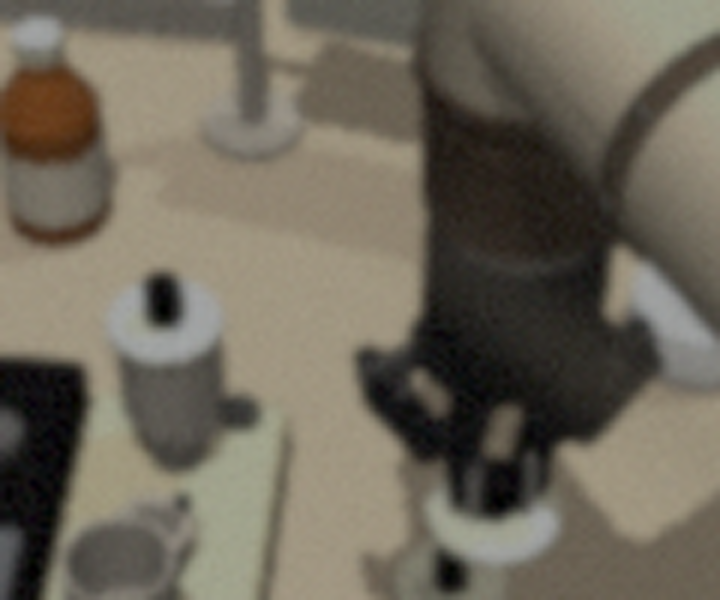

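{"method": "drive_tool", "body": {"steps": [[0.0094, -0.03, 0, 0, 0], [0.0094, -0.045, 0, 0, 0], [0.0094, -0.045, 0, 0, 0], [0.0094, -0.045, 0, 0, 0], [0, -0.008, 0.005, 0, 0], [0, 0, 0.01, 0, 0], [0, 0, 0, 0, 0], [0, 0, 0, 0, 0]]}}

```text
clock: 43.1
position: [614.0, 121.3, 198.5]
ee_rot: [0.8, -0.6, -0.001, 0.001]
contact_force: [-1.0, 0.2, -0.6]
gripper_width: 17.5
```

```bash
python3 - <<'E'
from h import *
show(); look("e4","side",(180,150,270,250),7)
for c,z,r in(((614.6,121),188,31),((614.6,121),140,28)):
    t=np.linspace(0,2*np.pi,90); q=w2p("side",np.c_[c[0]+r*np.cos(t),c[1]+r*np.sin(t),t*0+z]); q=(q-[180,150]+.5)*7
    print("pred x",q[:,0].min().round(0),q[:,0].max().round(0),"y bottom",q[:,1].max().round(0))
plan(615,121.2,190)
E
```

```text
t 43.1 pos [614.  121.3 198.5] psi -73.8 tilt 0.15 F [-1.   0.2 -0.6] T [-0.03  0.03 -0.  ] w 17.5 j6 -9.7
pred x 193.0 350.0 y bottom 454.0
pred x 212.0 348.0 y bottom 520.0
turn -0.0 deg: 0 rows of -0.00; shift total [ 0.4 -0.4  9.5] mm: 1 rows of [ 0.0004 -0.0004  0.0095]
```

View pics/e4.png

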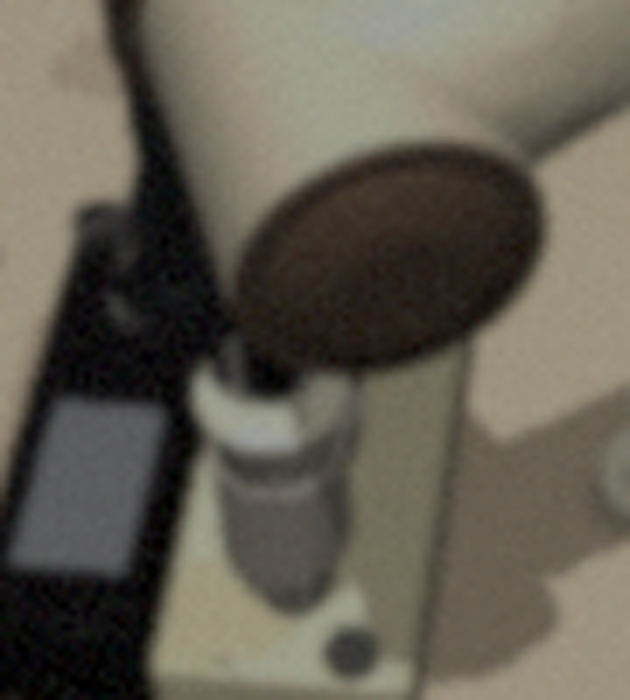

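{"method": "drive_tool", "body": {"steps": [[0, 0, 0.015, 0, 0], [0, 0, 0.006, 0, 0], [0, 0, 0.003, 0, 0], [0, 0, 0.003, 0, 0], [0, 0, 0, 0, 0]]}}

```text
clock: 43.65
position: [615.5, 121.6, 172.3]
ee_rot: [0.8, -0.6, 0.0, 0.0]
contact_force: [-1.1, 0.9, -1.9]
gripper_width: 17.6
```

{"method": "drive_tool", "body": {"steps": [[0, 0, 0.002, 0, 0], [0, 0, 0.001, 0, 0], [0, 0, 0, 0, 0]]}}

```text
clock: 43.95
position: [615.7, 121.6, 169.2]
ee_rot: [0.8, -0.6, -0.0, 0.0]
contact_force: [-0.1, 0.2, -0.8]
gripper_width: 18.0
```

```bash
python3 - <<'E'
from h import *
show()
E
```

```text
t 43.95 pos [615.7 121.6 169.2] psi -73.8 tilt 0.01 F [-0.1  0.2 -0.8] T [-0.01  0.05 -0.06] w 18.0 j6 -9.7
```

Inserted with no contact. I'll set it down, release, and back well clear towards the robot.

{"method": "drive_tool", "body": {"steps": [[0, 0, 0.001, 0, 0], [0, 0, 0.0005, 0, 0], [0, 0, 0, 0, 0.022], [0, 0, 0, 0, 0.03], [0, 0, 0, 0, 0.045], [0, 0, 0, 0, 0.05], [0, 0, 0, 0, 0.05], [0, 0, -0.02, 0, 0.05], [0, 0, -0.03, 0, 0.05], [0, 0, -0.045, 0, 0.05], [0, 0, -0.045, 0, 0.05], [0, 0.04, 0, 0, 0.05], [0, 0.045, 0, 0, 0.05], [0, 0.045, 0, 0, 0.05], [0, 0.045, 0, 0, 0.05], [0, 0, 0, 0, 0.05], [0, 0, 0, 0, 0.05], [0, 0, 0, 0, 0.05]]}}

```text
clock: 45.75
position: [448.4, 73.1, 308.1]
ee_rot: [0.8, -0.6, 0.0, -0.0]
contact_force: [-0.0, 1.5, -0.2]
gripper_width: 50.1
```

```bash
python3 - <<'E'
from h import *
show(); p,d=look("f1","side"); crop("f1.npz","f1c",(170,90,330,260),5); pt,dt=look("f1t","top"); crop("f1t.npz","f1tc",(190,120,390,260),4)
for f,n in(("f1","side"),("f1t","top")):
    z=np.load(f+".npz");p=z["p"];P=cloud(n,z["d"]);V=p.max(2).astype(int); b,r=p[...,0].astype(int),p[...,2].astype(int)
    for c in((614.6,121),(618.8,-35)):
        m=(np.hypot(P[...,0]-c[0],P[...,1]-c[1])<38)&(abs(P[...,2]-161)<6)&(V>65)
        v,u=np.nonzero(m)
        if len(u)<20: print(n,c,"few");continue
        X=p2z(n,np.c_[u,v],161)[:,:2].astype(np.float32)
        Q=P[m]; A=np.c_[Q[:,:2]-c,np.ones(len(Q))]; k=np.linalg.lstsq(A,Q[:,2],rcond=None)[0]
        print(n,c,len(u),"disc",cv2.minEnclosingCircle(X),"plane tilt",np.hypot(k[0],k[1]).round(3),"z",k[2].round(1))
P=cloud("side",np.load("f1.npz")["d"]); m=(np.abs(P[...,2]-180)<6)&(np.hypot(P[...,0]-497,P[...,1]+345)<110); Q=P[m]; print("guard",len(Q),cv2.minAreaRect(Q[:,:2].astype(np.float32)),Q[:,2].mean())
E
```

```text
t 45.75 pos [448.4  73.1 308.1] psi -73.8 tilt 0.06 F [-0.   1.5 -0.2] T [-0.05 -0.05 -0.04] w 50.1 j6 -13.6
side (614.6, 121) 245 disc ((616.1799926757812, 123.30635833740234), 31.50707244873047) plane tilt 0.01 z 159.7
side (618.8, -35) 186 disc ((619.205810546875, -31.24143409729004), 31.95545768737793) plane tilt 0.017 z 160.0
top (614.6, 121) 114 disc ((620.1990356445312, 118.46923065185547), 30.092830657958984) plane tilt 0.021 z 160.9
top (618.8, -35) 232 disc ((620.2015991210938, -34.867923736572266), 30.932170867919922) plane tilt 0.022 z 160.8
guard 224 ((498.7142028808594, -340.1705322265625), (70.01580047607422, 214.5397491455078), 75.53823852539062) 178.2534172459614
```

View pics/f1c.png

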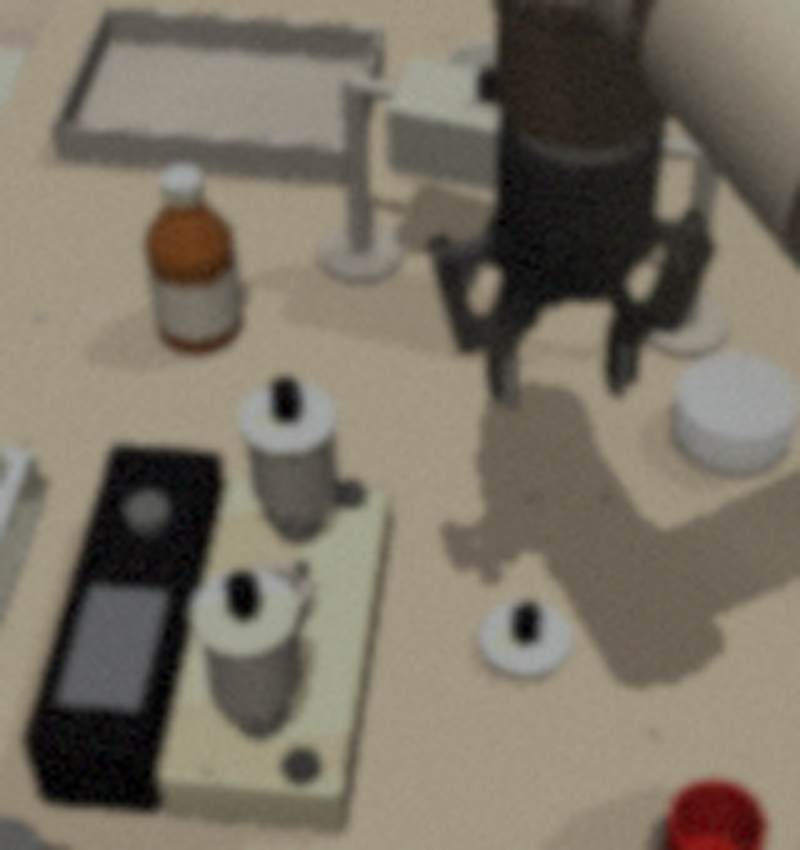

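View pics/f1t.png

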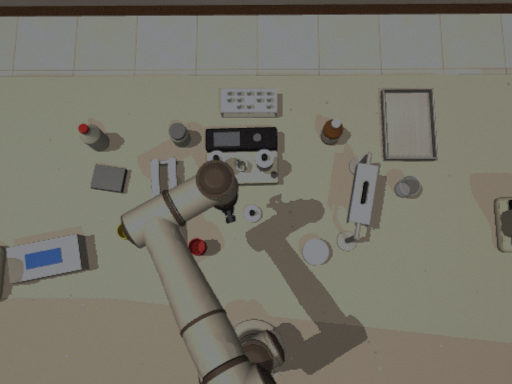

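Both lids are flat at about 160–161 mm, the seated height, and the guard hangs level. Handing in.

```bash
python3 - <<'E'
from bench import arm
print(arm.job_done()); print(arm.read_state()["clock"])
E
```

```text
the job is handed in; nothing more can be done
None
the job is handed in; nothing more can be done
```

The mill is set up and the job was handed in at about 46 s on the robot clock. No verdict was reported.

**What I did**
- I hung the guard over the rail bar, within a few millimetres of its middle and along the bar.
- Two grey cups were in the rack; the red and yellow ones were decoys and stayed where they were. I seated both in the outer spindles and left the middle one free. The first cup needed a small turn to find the dogs. The second dropped straight in.
- I put a lid on each cup. The third lid stays unused on the table.

**Last checks**
- **Guard:** it hangs level, with its top sheet at about 178 mm.
- **Cups:** measured before the lids went on, both rims were at 155–156 mm in the side view, where 156 mm is fully home. With the dogs outside the slot they would stand 8 mm higher.
- **Lids:** the tops are at 160–161 mm (161 mm expected) and tilt 0.01–0.02 rad.
- **Robot and bystanders:** the gripper was clear of everything. I saw no bystander that had moved, but I judged that by eye, without measuring shifts.

**Where the checks disagreed**
- The two cameras placed the lid centres up to about 5 mm apart. For the left lid the arm partly blocked the top view; its side-view fix was about 3 mm from where I put the cup.
- The side view put the right lid about 4 mm from its cup's estimated centre, while the top view agreed to about 1.5 mm.
- I relied on the correct height and low tilt to show that both plugs are inside their rims.

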